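# Find the stamped ornament crate and push it to the dispatch line

### The job

One of the two ornament crates has a ring-and-bar stamp on its underside: check the left crate (as seen from the robot) and then the right one, each time pressing its projecting lip down with the fingertips nearly to the bench, so that the crate tips up steeply and shows its underside, holding it so for a moment and letting it gently back down flat. Then push the stamped crate along the bench, away from the robot, until its far end stands on the white dispatch line. Do not lift or drop the crates, leave the other crate where it stood and do not disturb the brick, bottle or jar.

Things in the scene. Friction and masses are not known exactly. Their poses are not given: they have to be found in the camera images.
- crate_stamped: The crate with the stamp, left or right: plywood box of four glass ornaments (fixed, nothing spills), from above just like the other; 150 mm long (x), 130 wide (y), walls 55 high, the -x end a full-width board 120 high; 0.36 to 0.6 kg. Origin: centre of its underside, z up, -x end towards the robot, turned at most 0.2 rad. Underside plywood, 6 mm up on two steel runners, with a dark ring 80 mm across and a bar through it.
- crate_plain: The other crate, alike in all sizes, lip included, but with nothing on its underside. Same axes and origin. A crate tipped up shows its underside to a viewer in front of the bench (+x).
- crate_stamped_lip (a point): Middle of the lip's tread, where to press: flat plate 60 mm wide, 8 thick, 46 out to -x from the top of the end board, tread 120 mm up; its outer 6 mm is a rim 10 higher. Point 20 mm out from the board. Pressed (20 N at most) the crate tips on its near bottom edge; it falls back if let go; lip meets bench at 1.18 rad. Once steep, bear down into the corner of tread and rim, or the crate slides away.
- crate_plain_lip (a point): The same point on the other crate's lip.
- crate_stamped_foot (a point): Middle of the stamped crate's near bottom edge (75 mm from the origin to -x), on which it tips; it stays on the bench.
- crate_plain_foot (a point): The same point on the other crate.
- crate_stamped_far (a point): Middle of the stamped crate's far bottom edge (75 mm from the origin to +x).
- crate_plain_far (a point): The same point on the other crate.
- dispatch_line: The dispatch line: a flat white strip painted across the bench beyond the crates, 60 mm broad (x) and 900 mm long (y). Origin at its centre on the bench; x points away from the robot across the strip. Nothing to catch on.
- firebrick: Loose grey brick 115 x 60 x 55 mm high, between the crates and nearer the robot. Origin at the centre of its underside.
- bottle: Loose red drinking bottle 64 mm across, 190 mm high, left of the crates. Origin at the centre of its underside.
- jar: Loose amber jar 66 mm across, 90 mm high, right of the crates. Origin at the centre of its underside.

How it is judged:
By the outcome, as a careful person would: the job done as asked, in the order asked, and still so for the second after the job is handed in, with the robot touching nothing.
It also fails if it takes over 72 s, if anything falls off the work surface, if the arm or the gripper's body presses on something with over 40 N, if the wrist force passes 120 N, or if a joint passes its speed limit or range.

### The arm

A 6-joint arm with a two-finger parallel gripper is mounted at the origin on the work surface. World frame = base frame: x ahead of the robot, y to its left, z up, the work surface at z = 0. Lengths are in mm, angles in rad, forces in N, time in s.
With the tool pointing down it reaches from about 350 to 975 mm from the base axis. Payload 7.1 kg.
Tool frame: the origin (TCP) lies midway between the tips of the shut fingers; the grasp point (between the pads) lies 19 mm behind it (ctrl.grasp_offset is the distance from the TCP to the grasp point, in mm); z points along the fingers, y is the line along which they close (so a half turn about z gives the same grasp; the last joint's range is limited). The gripper opens to 88 mm and grips with 3 to 60 N. Pads are 20 mm wide; open, the fingers measure 115 mm over their backs; the gripper's body (75 mm by 178 mm) begins 61 mm behind the grasp point.
Start: joints at [1.091, 0.423, 1.63, -0, 1.089, -0.019], TCP at [277.883, 559.809, 222.675] pointing down, gripper open.
Joint ranges: [-3, 3], [-0.9, 2.11], [0.09, 2.58], [-1.31, 4.45], [0.11, 2.69], [-2.54, 2.54]. Speed limits (rad/s): [2.39, 2.39, 3.01, 3.14, 3.14, 3.14].

### API

Orientations are given as a rotation vector (axis times angle).
In Python, from workcell import ctrl gives the robot as it stands. The module is installed in compiled form; this text tells all that it offers.
- The arm moves only by the tool servo_tool, never from a script. Its argument "rows" is a list of rows, each a list of 7 numbers: the turn, a rotation vector about the tool's x, y, z as a fraction of full scale, then the shift along the tool's x, y, z as a fraction of full scale, then the finger opening in mm, from 0 to 87.8. A call has 1 to 10 rows; each row is the pose to reach, as a shift and turn from the pose commanded when the call began, along the tool's axes at that moment; what a row does not reach only later rows make up. Full scale, the value 1, is 20 cm for a shift and 1.5 rad for a turn. A row lasts 1/8 s, in which the tool goes at most 62.5 mm and 10.7 degrees, less where a joint would pass 70% of its speed; a pose out of reach is approached as far as the arm can. A call with a number of a shift or a turn outside -1 to 1 is refused whole. A call with a gripper value outside its range is refused whole. The fingers move at their own pace and stop on an object; the grip force is fixed at half the most. Time passes only in rows, so rows that repeat a pose let the fingers close. It gives the time, the measured TCP pose, the force, the opening and the grip force at its end, in the units of the state.
- ctrl.get_obs(): the state, without advancing time (a new reading comes with each control period).
- ctrl.get_image(name): name is "side" or "top"; returns (picture, depth): 400x640x3 uint8, red, green, blue; 400x640 float32, mm along the optical axis (not along the pixel's ray), 0 where there is no reading.
- ctrl.camera_info(name): a dict with "intrinsics" (3x3 intrinsics, pixels), "k1" (the pictures are not rectified: a ray, as slopes to the right and down, at radius r is drawn at 1 + k1 r^2 times it, then the intrinsics apply), "R" (3x3) and "t" (3): a world point X has camera coordinates R X + t. Camera axes: x right, y down, z forward; pixel columns grow to the right and rows downward; lengths in mm; the calibration is good to about 2 mm. A picture is of the moment at which its call begins. camera_info takes no time and is no camera call.
- ctrl.close_job(): hands the job in; it is judged then, once.
The state is a dict: "t": time; "qpos": joint angles; "qvel": joint speeds; "joint_torque": joint torques, N m; "ee_pos": TCP position; "orientation": TCP orientation; "ft_force": force on the tool from outside, world axes, zero at the start; "moment": the same for the moment, N m; "width": finger opening in mm; "grasp_force": force on a finger pad.
Only numpy, scipy, OpenCV 4.12 (cv2) and the standard library are available. Lean on these libraries where they do the work, as an engineer would, in place of code of your own. Each camera call takes 0.05 s, during which the arm holds its last target. There are 200 camera calls.

## Working session

There is one attempt and no reset: what is moved stays moved. The work goes in short steps, Python scripts to look and compute and a tool call to move; the robot and the scene stay as the last step left them, time stands still between calls to the robot, and variables do not carry over. Pictures are saved under pics/ and viewed, at most 10 in all, crops included, and the job is handed in when it is done.

Besides the shell and the picture viewer there is one more tool, called after "Call:" as name(argument=value, ...), one argument or row to a line, values as JSON. servo_tool: Moves the arm, as the interface text tells. Its arguments: {"type":"object","properties":{"rows":{"type":"array","items":{"type":"array","items":{"type":"number"}}}},"required":["rows"]}

```bash
mkdir -p pics
cat > h.py <<'E'
import numpy as np, cv2
from scipy.spatial.transform import Rotation as Rn
from workcell import ctrl
def snap(n,f):
    p,d=ctrl.get_image(n); cv2.imwrite('pics/'+f+'.png',p[:,:,::-1]); np.save('pics/'+f+'.npy',d); return p,d
def rays(n,uv):
    c=ctrl.camera_info(n);K=np.array(c['intrinsics'])
    d=np.array([c['k1'],0,0,0,0],float)
    # forward model uses undistorted r: matches cv2
    return cv2.undistortPoints(np.array(uv,float).reshape(-1,1,2),K,d).reshape(-1,2)
def onplane(n,uv,z):
    c=ctrl.camera_info(n);R=np.array(c['R']);t=np.array(c['t'])
    s=rays(n,uv);D=np.c_[s,np.ones(len(s))]@R;C=-R.T@t
    return C+D*((z-C[2])/D[:,2])[:,None]
def cloud(n,d):
    c=ctrl.camera_info(n);R=np.array(c['R']);t=np.array(c['t'])
    v,u=np.mgrid[:400,:640];s=rays(n,np.c_[u.ravel(),v.ravel()])
    z=d.ravel()[:,None];return ((np.c_[s,np.ones(len(s))]*z-t)@R).reshape(400,640,3)
E
python3 - <<'E'
from h import *
for n in('top','side'):
    p,d=snap(n,n+'0');c=ctrl.camera_info(n);R=np.array(c['R']);print(n,-R.T@np.array(c['t']),R[2],(d>0).mean())
print(ctrl.get_obs())
E
```

```text
top [ 301.10810339   19.2235287  1621.43605607] [ 0.18454871 -0.01189211 -0.98275142] 0.9959921875
side [ 157.11674678 -648.88568518  733.0631889 ] [ 0.43700759  0.64145918 -0.63051922] 0.99589453125
{'t': 0.1, 'qpos': array([ 1.09101214e+00,  4.23750119e-01,  1.63058509e+00, -3.41683317e-05,
        1.08860478e+00, -1.89976134e-02]), 'qvel': array([ 0.00037623, -0.00044184, -0.00378755, -0.00032741, -0.00127461,
       -0.00119455]), 'joint_torque': array([ 1.79821018e-04, -5.45610881e+01, -2.74327397e+01,  6.45458023e-02,
        1.87889091e-02, -8.44137816e-06]), 'ee_pos': array([277.6659197 , 559.38780439, 221.99955557]), 'orientation': array([-7.17321814e-01, -3.05829111e+00,  2.06243919e-03]), 'ft_force': array([-0.44100497,  0.50532264,  0.52199115]), 'moment': array([-0.01085517, -0.11256155, -0.03615184]), 'grasp_force': 0.0, 'width': 87.78596534046532}
```

View pics/top0.png

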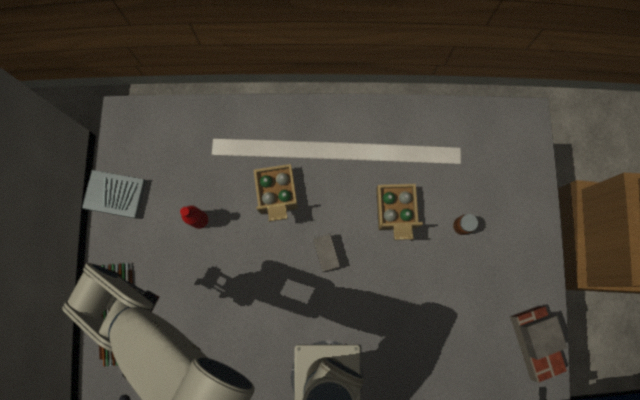

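View pics/side0.png

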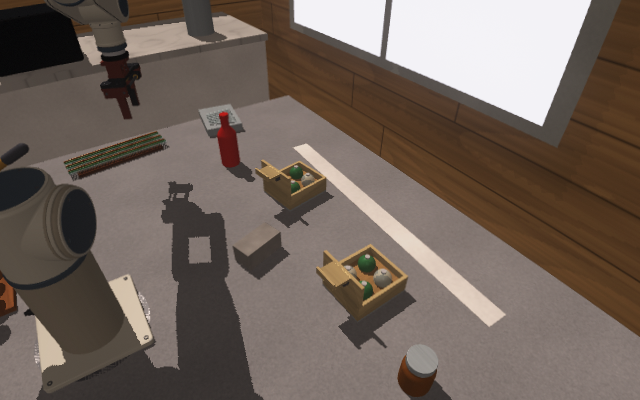

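Top view: the left crate is at about (275,190) and the right at (400,208). The brick is at (327,252), the bottle at (193,216), the jar at (466,224), and the line at row ~150. Next I measure them from the depth images and colour.

Run:
```python
from h import *
p=cv2.imread('pics/top0.png');
for n in('top','side'):
    d=np.load(f'pics/{n}0.npy');P=cloud(n,d)
    b=P[...,2];m=(b>8)&(b<230)&(P[...,0]>380)&(P[...,0]<1000)&(abs(P[...,1])<450)
    k,l,s,c=cv2.connectedComponentsWithStats(m.astype(np.uint8))
    for i in range(1,k):
        if s[i,4]<60: continue
        q=P[l==i];print(n,c[i].round(),s[i,4],'lo',np.percentile(q,2,0).round(),'hi',np.percentile(q,98,0).round())
        t=q[(q[:,2]>112)&(q[:,2]<135)]
        if len(t)>20: 
            r=cv2.minAreaRect(t[:,:2].astype(np.float32));print('   z120',len(t),t.mean(0).round(1),r, t[:,2].min())
        w=q[(q[:,2]>45)&(q[:,2]<62)]
        if len(w)>20: print('   z55',cv2.minAreaRect(w[:,:2].astype(np.float32)))
w=(p.min(2)>150)
k,l,s,c=cv2.connectedComponentsWithStats(w.astype(np.uint8));i=[j for j in range(1,k) if 100<c[j][1]<170 and s[j,4]>1000][0]
cn=np.argwhere(l==i)[:,::-1];q=onplane('top',cn,0);print('line',cv2.minAreaRect(q[:,:2].astype(np.float32)))
```

```text
top [275. 191.] 1886 lo [522. 111.  26.] hi [706. 243. 127.]
   z120 377 [546.7 163.5 121.7] ((543.1441650390625, 163.2623291015625), (54.40222930908203, 129.11651611328125), 9.08125114440918) 112.1113223632928
   z55 ((634.5535888671875, 178.01364135742188), (149.14109802246094, 131.1121826171875), 9.45191478729248)
top [398. 210.] 1974 lo [ 458. -305.   23.] hi [ 643. -176.  127.]
   z120 366 [ 483.8 -245.1  121.3] ((480.57977294921875, -244.90463256835938), (55.2476921081543, 126.26394653320312), 1.9814590215682983) 112.49267277330988
   z55 ((573.12060546875, -242.52035522460938), (147.73468017578125, 133.40928649902344), 2.040766477584839)
top [195. 216.] 401 lo [501. 414.  13.] hi [557. 449. 194.]
   z120 118 [528.3 429.7 124.7] ((531.1956176757812, 431.78570556640625), (34.820281982421875, 62.2554817199707), 88.9822998046875) 112.12974617051967
   z55 ((521.1146850585938, 424.750732421875), (15.646100997924805, 54.1791877746582), 62.28036117553711)
top [457. 224.] 65 lo [ 493. -450.   13.] hi [ 526. -444.   91.]
top [325. 249.] 515 lo [382. -31.  48.] hi [472.  39.  62.]
   z5
[... 648 characters left out ...]
38, 178.20108032226562), (153.7675323486328, 136.3465576171875), 9.296395301818848)
side [262. 242.] 970 lo [382. -36.  10.] hi [474.  37.  57.]
   z55 ((421.6522216796875, 4.5284576416015625), (102.9100570678711, 61.206077575683594), 16.669225692749023)
side [362. 280.] 4029 lo [ 453. -307.   12.] hi [ 645. -180.  127.]
   z120 796 [ 480.8 -247.1  120.1] ((478.74957275390625, -243.58799743652344), (56.11907958984375, 130.73512268066406), 1.5208990573883057) 112.0812340290761
   z55 ((573.3820190429688, -240.91165161132812), (152.69761657714844, 131.99452209472656), 1.966051697731018)Traceback (most recent call last):
  File "<stdin>", line 16, in <module>
IndexError: list index out of range
```

```bash
cat >> h.py <<'E'
CR={'L':(np.array([634.6,178.]),.161),'R':(np.array([573.2,-241.7]),.034)}
def Rt(psi,phi=-.2): # tool: x axis towards robot along crate, z down, leaning phi
    R=Rn.from_matrix(np.array([[-1,0,0],[0,1,0],[0,0,-1.]]))
    return Rn.from_euler('z',psi)*Rn.from_euler('y',-phi)*R
def cpose(c,x,z,y=0): # crate frame, x from foot
    O,p=CR[c];e=np.array([np.cos(p),np.sin(p)]);n=np.array([-e[1],e[0]])
    return np.r_[O+(x-75)*e+y*n,z]
def tip(c,th,phi=-.2,h=10,extra=0):
    al=th-phi
    a=2*h*np.cos(al)+3 if al<.54 else 10/np.tan(al)+1
    x,z=-40+a,120+extra
    X=x*np.cos(th)-z*np.sin(th)-h*np.cos(phi);Z=x*np.sin(th)+z*np.cos(th)-h*np.sin(phi)
    return cpose(c,X,Z)
def rows(ts,start=None):
    o=ctrl.get_obs();p0,R0=(o['ee_pos'],Rn.from_rotvec(o['orientation'])) if start is None else start
    for p,R in ts:
        r=(R0.inv()*R).as_rotvec()/1.5;s=R0.inv().apply(p-p0)/200
        print(np.r_[r,s].round(3).tolist())
E
python3 - <<'E'
from h import *
p=cv2.imread('pics/top0.png');w=(p.min(2)>110).astype(np.uint8);w[:120]=0;w[175:]=0
k,l,s,c=cv2.connectedComponentsWithStats(w);i=1+np.argmax(s[1:,4])
q=onplane('top',np.argwhere(l==i)[:,::-1],0);print('line',cv2.minAreaRect(q[:,:2].astype(np.float32)))
R=Rt(.161)
o=ctrl.get_obs();print(o['ee_pos'])
rows([(np.r_[o['ee_pos'][:2],300],Rn.from_rotvec(o['orientation']))])
t=tip('L',0);print(t,R.as_matrix().round(2))
a=t+[0,0,180];rows([(a,R)]);rows([(t+[0,0,30],R)],(a,R))
for th in (0,.5,1.12): print(tip('L',th).round())
E
```

```text
line ((783.752197265625, -35.373046875), (902.4295654296875, 63.75489044189453), 88.03993225097656)
[277.6659197  559.38780439 221.99955557]
[0.0, 0.0, 0.0, -0.0, -0.001, -0.39]
[533.72236157 161.61689954 121.98669331] [[-0.97 -0.16 -0.2 ]
 [-0.16  0.99 -0.03]
 [ 0.2   0.   -0.98]]
[0.041, 0.129, -0.413, -2.031, -1.213, -0.398]
[0.0, 0.0, 0.0, -0.149, 0.0, 0.735]
[534. 162. 122.]
[471. 151.  94.]
[429. 145.  21.]
```

Call:
servo_tool(
  rows=[
    [0,0,-0.1,0,0,-0.25,0],
    [0,0,-0.2,-0.25,-0.15,-0.39,0],
    [0,0,-0.3,-0.5,-0.3,-0.4,0],
    [0.02,0.06,-0.4,-0.75,-0.45,-0.4,0],
    [0.041,0.129,-0.413,-1,-0.6,-0.4,0],
    [0.041,0.129,-0.413,-1,-0.6,-0.4,0],
  ],
)

```text
t: 0.85
ee_pos: [407.0, 359.8, 302.0]
orientation: [0.225, -2.932, 0.024]
ft_force: [-0.4, 1.0, -0.7]
width: 31.4
grasp_force: 0.0
```

Run:
```python
from h import *
o=ctrl.get_obs();print(o['t'],o['ee_pos'],o['qpos'].round(2))
R=Rt(.161);t=tip('L',0)
rows([(t+[0,0,180],R),(t+[0,0,40],R),(t+[0,0,6],R)])
```

```text
0.85 [406.96662603 359.76738566 301.96911484] [ 0.65  0.31  1.63  0.1   1.39 -1.1 ]
[0.001, -0.001, -0.005, -0.465, -1.076, -0.094]
[0.001, -0.001, -0.005, -0.605, -1.076, 0.592]
[0.001, -0.001, -0.005, -0.639, -1.076, 0.758]
```

Call:
servo_tool(
  rows=[
    [0,0,-0.005,-0.1,-0.25,-0.09,0],
    [0,0,-0.005,-0.2,-0.5,-0.09,0],
    [0,0,-0.005,-0.35,-0.75,-0.09,0],
    [0,0,-0.005,-0.465,-1,-0.09,0],
    [0,0,-0.005,-0.54,-1,0.15,0],
    [0,0,-0.005,-0.58,-1,0.4,0],
    [0,0,-0.005,-0.59,-1,0.5,0],
    [0,0,-0.005,-0.59,-1,0.5,0],
  ],
)

```text
t: 1.85
ee_pos: [528.5, 181.9, 179.4]
orientation: [0.248, -2.928, 0.023]
ft_force: [-0.0, 0.6, 0.3]
width: 0.0
grasp_force: 0.0
```

Run:
```python
from h import *
o=ctrl.get_obs();print(o['t'],o['ee_pos'],o['ft_force'])
R=Rt(.161);t=tip('L',0)
rows([(t+[0,0,20],R),(t+[0,0,5],R)]+[(tip('L',th),R) for th in (0,.03,.07,.11,.15,.2,.25)])
```

```text
1.85 [528.54534317 181.93404408 179.38087912] [-0.00281186  0.59086264  0.28487878]
[-0.0, -0.002, 0.005, -0.046, -0.105, 0.181]
[-0.0, -0.002, 0.005, -0.061, -0.105, 0.255]
[-0.0, -0.002, 0.005, -0.066, -0.105, 0.279]
[-0.0, -0.002, 0.005, -0.049, -0.105, 0.286]
[-0.0, -0.002, 0.005, -0.025, -0.105, 0.295]
[-0.0, -0.002, 0.005, -0.002, -0.104, 0.306]
[-0.0, -0.002, 0.005, 0.02, -0.104, 0.318]
[-0.0, -0.002, 0.005, 0.048, -0.104, 0.334]
[-0.0, -0.002, 0.005, 0.076, -0.104, 0.351]
```

Call:
servo_tool(
  rows=[
    [0,0,0.005,-0.046,-0.105,0.12,0],
    [0,0,0.005,-0.056,-0.105,0.225,0],
    [0,0,0.005,-0.061,-0.105,0.255,0],
    [0,0,0.005,-0.064,-0.105,0.27,0],
    [0,0,0.005,-0.066,-0.105,0.279,0],
    [0,0,0.005,-0.066,-0.105,0.279,0],
  ],
)

```text
t: 2.6
ee_pos: [535.9, 161.4, 124.3]
orientation: [0.237, -2.934, 0.023]
ft_force: [-0.2, 0.0, -0.6]
width: 0.1
grasp_force: 0.0
```

Run:
```python
from h import *
o=ctrl.get_obs();print(o['t'],o['ee_pos'],o['ft_force'],tip('L',0))
p,d=snap('side','side1');cv2.imwrite('pics/side1c.png',cv2.resize(p[120:240,200:380,::-1],None,fx=4,fy=4))
```

```text
2.6 [535.91910393 161.38638311 124.34804065] [-0.23888353  0.00396476 -0.5535218 ] [533.72236157 161.61689954 121.98669331]
```

View pics/side1c.png

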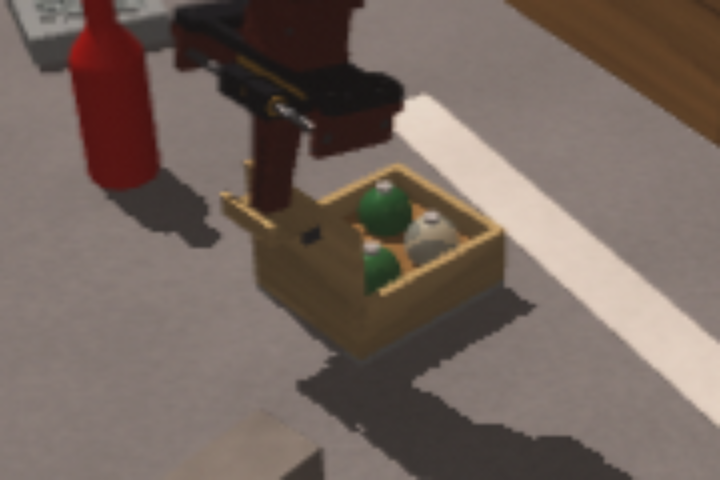

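Fingertips (crop px ~270,200) sit on the lip between rim and board. Starting the press.

Run:
```python
from h import *
R=Rt(.161);s=(tip('L',0),R)
rows([(tip('L',th)-[0,0,min(3,1.5*(i+1))],R) for i,th in enumerate((0,0.02,.05,.1,.15,.2,.25,.3,.35,.4))],s)
```

```text
[0.0, 0.0, 0.0, -0.001, 0.0, 0.007]
[0.0, 0.0, 0.0, 0.009, -0.0, 0.019]
[0.0, 0.0, 0.0, 0.026, -0.0, 0.026]
[0.0, 0.0, 0.0, 0.055, -0.0, 0.039]
[0.0, 0.0, 0.0, 0.084, -0.0, 0.053]
[0.0, 0.0, 0.0, 0.112, 0.0, 0.069]
[0.0, 0.0, 0.0, 0.139, -0.0, 0.086]
[0.0, 0.0, 0.0, 0.166, -0.0, 0.106]
[0.0, 0.0, 0.0, 0.203, 0.0, 0.133]
[0.0, 0.0, 0.0, 0.232, -0.0, 0.159]
```

Call:
servo_tool(
  rows=[
    [0,0,0,0,0,0.01,0],
    [0,0,0,0.005,0,0.02,0],
    [0,0,0,0.015,0,0.025,0],
    [0,0,0,0.026,0,0.027,0],
    [0,0,0,0.04,0,0.033,0],
    [0,0,0,0.055,0,0.039,0],
    [0,0,0,0.07,0,0.046,0],
    [0,0,0,0.084,0,0.053,0],
    [0,0,0,0.084,0,0.053,0],
  ],
)

```text
t: 3.78
ee_pos: [518.2, 158.5, 117.9]
orientation: [0.236, -2.935, 0.022]
ft_force: [1.2, 0.2, 8.9]
width: 0.5
grasp_force: 4.2
```

Run:
```python
from h import *
o=ctrl.get_obs();print(o['t'],o['ee_pos'],o['ft_force'],tip('L',.15))
p,d=snap('side','side2');cv2.imwrite('pics/side2c.png',cv2.resize(p[120:240,200:380,::-1],None,fx=3,fy=3))
R=Rt(.161);s=(tip('L',0.15)-[0,0,3],R)
rows([(tip('L',th)-[0,0,3],R) for i,th in enumerate(np.arange(.2,.66,.05))],s)
```

```text
3.775 [518.24398528 158.466782   117.94561992] [1.24867941 0.21867207 8.8842051 ] [515.42020988 158.64452633 117.91757384]
[0.0, 0.0, 0.0, 0.028, 0.0, 0.016]
[0.0, 0.0, 0.0, 0.055, 0.0, 0.033]
[0.0, 0.0, 0.0, 0.082, 0.0, 0.052]
[0.0, 0.0, 0.0, 0.119, 0.0, 0.08]
[0.0, 0.0, 0.0, 0.148, 0.0, 0.106]
[0.0, 0.0, 0.0, 0.175, 0.0, 0.133]
[0.0, 0.0, 0.0, 0.199, 0.0, 0.161]
[0.0, 0.0, 0.0, 0.221, 0.0, 0.19]
[0.0, 0.0, 0.0, 0.241, 0.0, 0.219]
[0.0, 0.0, 0.0, 0.259, 0.0, 0.25]
```

View pics/side2c.png

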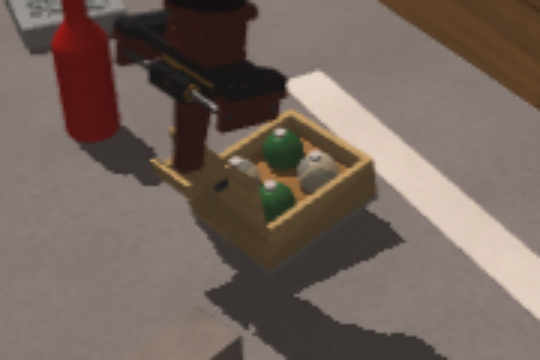

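The crate is tipping cleanly, with the far side lifted and the fingertip still on the lip at crop px (190,165). Continuing.

Call:
servo_tool(
  rows=[
    [0,0,0,0.028,0,0.016,0],
    [0,0,0,0.055,0,0.033,0],
    [0,0,0,0.082,0,0.052,0],
    [0,0,0,0.115,0,0.08,0],
    [0,0,0,0.148,0,0.106,0],
    [0,0,0,0.175,0,0.133,0],
    [0,0,0,0.199,0,0.161,0],
    [0,0,0,0.221,0,0.19,0],
    [0,0,0,0.241,0,0.219,0],
    [0,0,0,0.259,0,0.25,0],
  ],
)

```text
t: 5.08
ee_pos: [456.8, 148.3, 77.5]
orientation: [0.236, -2.932, 0.023]
ft_force: [-0.5, 0.2, 1.9]
width: 0.8
grasp_force: 0.9
```

Run:
```python
from h import *
o=ctrl.get_obs();print(o['t'],o['ee_pos'],o['ft_force'],tip('L',.65))
p,d=snap('side','side3');cv2.imwrite('pics/side3c.png',cv2.resize(p[60:260,180:480,::-1],None,fx=2.5,fy=2.5))
R=Rt(.161);s=(tip('L',0.65)-[0,0,3],R)
rows([(tip('L',th)-[0,0,3],R) for i,th in enumerate(np.arange(.7,1.14,.05))],s)
```

```text
5.075 [456.82512549 148.27531959  77.52291922] [-0.45262079  0.16484888  1.94399394] [455.47007166 148.90828397  79.23090744]
[0.0, 0.0, 0.0, 0.016, -0.0, 0.031]
[0.0, 0.0, 0.0, 0.03, -0.0, 0.063]
[0.0, 0.0, 0.0, 0.042, 0.0, 0.095]
[0.0, 0.0, 0.0, 0.053, -0.0, 0.128]
[0.0, 0.0, 0.0, 0.061, -0.0, 0.161]
[0.0, 0.0, 0.0, 0.068, 0.0, 0.195]
[0.0, 0.0, 0.0, 0.072, -0.0, 0.229]
[0.0, 0.0, 0.0, 0.075, -0.0, 0.263]
[0.0, 0.0, 0.0, 0.076, -0.0, 0.297]
```

View pics/side3c.png

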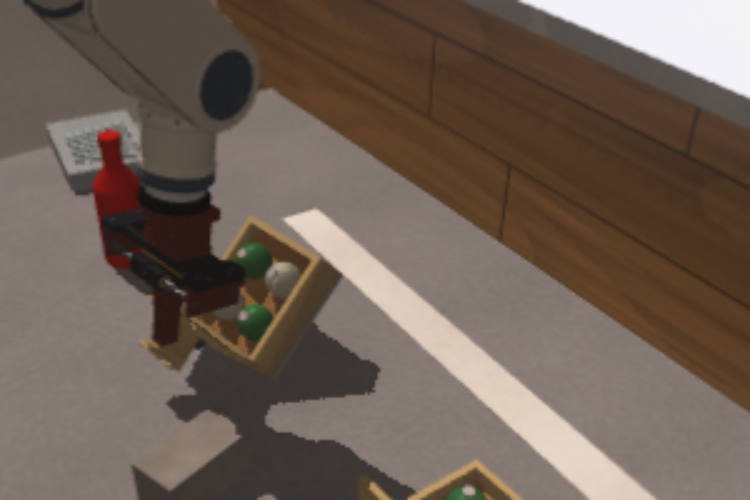

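Tipped about 0.65 rad, with the fingertip at the tread/rim corner (crop px 165,340). On to steep.

Call:
servo_tool(
  rows=[
    [0,0,0,0.016,0,0.031,0],
    [0,0,0,0.03,0,0.063,0],
    [0,0,0,0.042,0,0.095,0],
    [0,0,0,0.053,0,0.128,0],
    [0,0,0,0.061,0,0.161,0],
    [0,0,0,0.068,0,0.195,0],
    [0,0,0,0.072,0,0.229,0],
    [0,0,0,0.074,0,0.25,0],
    [0,0,0,0.075,0,0.265,0],
    [0,0,0,0.076,0,0.28,0],
  ],
)

```text
t: 6.38
ee_pos: [431.7, 144.3, 26.0]
orientation: [0.236, -2.933, 0.023]
ft_force: [-0.4, -0.2, 1.1]
width: 0.8
grasp_force: 0.4
```

Run:
```python
from h import *
o=ctrl.get_obs();print(o['t'],o['ee_pos'],o['ft_force'],tip('L',1.1))
p,d=snap('side','sideL');q,e=snap('top','topL')
im=np.zeros((600,800,3),np.uint8);im[:400,:640]=p[:,:,::-1]
c=cv2.resize(q[130:240,220:440,::-1],(400,200));im[400:,:400]=c
c=cv2.resize(p[110:210,200:400,::-1],(400,200));im[400:,400:]=c
cv2.imwrite('pics/L.png',im)
P=cloud('side',d);m=(P[...,2]>10)&(P[...,0]>480)&(P[...,0]<760)&(P[...,1]>85)&(P[...,1]<260)&(P[...,2]<190);print(P[m].min(0).round(),P[m].max(0).round())
w=P[m];k=w[w[:,2]>w[:,2].max()-12];print(k.mean(0))
```

```text
6.375 [431.6822476  144.31904553  25.97220806] [-0.39547046 -0.18564365  1.05040906] [429.11570515 144.62818542  24.13527191]
[480.  86.  10.] [630. 242. 190.]
[491.58175517 116.93598593 185.13381409]
```

View pics/L.png

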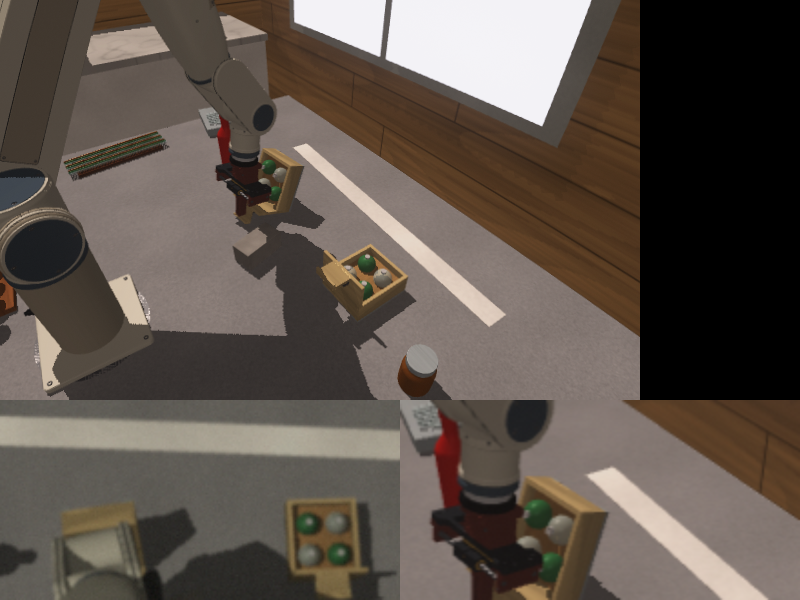

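The left crate is tipped steeply (side px ~280,180), but both cameras are behind it, so its underside isn't in view. I'll press slightly lower, hold, and check the two pictures for any reflection.

Call:
servo_tool(
  rows=[
    [0,0,0,0.001,0,0.012,0],
    [0,0,0,0.001,0,0.025,0],
    [0,0,0,0.001,0,0.035,0],
    [0,0,0,0.001,0,0.035,0],
    [0,0,0,0.001,0,0.035,0],
    [0,0,0,0.001,0,0.035,0],
    [0,0,0,0.001,0,0.035,0],
    [0,0,0,0.001,0,0.035,0],
    [0,0,0,0.001,0,0.035,0],
    [0,0,0,0.001,0,0.035,0],
  ],
)

```text
t: 7.72
ee_pos: [429.8, 144.0, 19.3]
orientation: [0.236, -2.932, 0.023]
ft_force: [-4.0, -1.5, 0.8]
width: 0.7
grasp_force: 2.0
```

Run:
```python
from h import *
o=ctrl.get_obs();print(o['t'],o['ee_pos'],o['ft_force'],tip('L',1.13))
for n in('side','top'):
    p,d=snap(n,n+'L2');q=cv2.imread(f'pics/{n}0.png')[:,:,::-1]
    df=(np.abs(p.astype(int)-q).max(2)>25).astype(np.uint8)
    k,l,s,c=cv2.connectedComponentsWithStats(df)
    print(n,[(s[i].tolist()) for i in range(1,k) if s[i,4]>25])
    c=ctrl.camera_info(n);print(-np.array(c['R']).T@np.array(c['t']))
p=cv2.imread('pics/sideL2.png');print('window',p[20:80,420:520].reshape(-1,3).min(0))
```

```text
7.725 [429.77025822 143.96985739  19.26883526] [-4.02582332 -1.5074334   0.76638964] [428.37974024 144.50866054  20.13467743]
side [[0, 0, 142, 120, 7637], [57, 0, 28, 6, 58], [93, 0, 35, 31, 400], [141, 0, 43, 21, 663], [211, 16, 15, 20, 166], [154, 22, 60, 29, 861], [220, 48, 12, 16, 91], [161, 61, 222, 339, 27016], [0, 77, 63, 107, 3532], [0, 176, 48, 38, 1219], [0, 184, 97, 72, 2143], [292, 211, 33, 19, 300], [5, 219, 75, 65, 3291], [130, 323, 50, 47, 1327], [54, 350, 12, 16, 116], [36, 364, 33, 36, 523]]
[ 157.11674678 -648.88568518  733.0631889 ]
top [[254, 164, 227, 141, 9731], [307, 191, 21, 24, 297], [186, 253, 195, 147, 10065], [62, 263, 165, 137, 8175], [135, 286, 120, 114, 2388], [343, 303, 114, 97, 2390], [216, 322, 50, 78, 132], [341, 330, 44, 26, 596], [318, 379, 37, 21, 427]]
[ 301.10810339   19.2235287  1621.43605607]
window [74 79 84]
```

Run:
```python
from h import *
for n in('side','top'):
    a,b=[cv2.GaussianBlur(cv2.imread(f'pics/{n}{s}.png').astype(np.float32),(5,5),0) for s in('0','L2')]
    df=np.abs(a-b).max(2);print(n,'noise',np.percentile(df,[10,30,50]))
    k,l,s,c=cv2.connectedComponentsWithStats((df>5).astype(np.uint8))
    print([(s[i].tolist()) for i in range(1,k) if s[i,4]>20])
```

```text
side noise [0.1171875  0.23046875 0.3671875 ]
[[0, 0, 143, 285, 25165], [129, 0, 255, 400, 38784], [329, 253, 7, 6, 26], [35, 349, 35, 51, 883]]
top noise [0.40234375 0.6953125  1.015625  ]
[[60, 163, 423, 237, 46027]]
```

View pics/topL2.png

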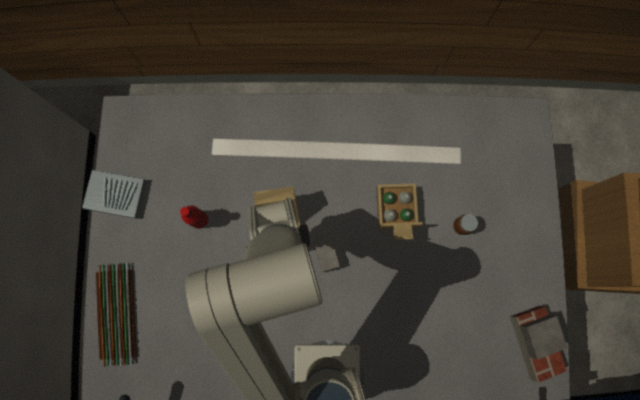

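No reflection shows the underside. Letting the left crate back down along the same path.

```bash
cat >> h.py <<'E'
def after(s,r): # commanded pose after a row (fractions, no turn)
    return (s[0]+s[1].apply(np.array(r)*200),s[1])
E
python3 - <<'E'
from h import *
R=Rt(.161);s=after(after((tip('L',0.65)-[0,0,3],R),(.076,0,.28)),(.001,0,.035))
print(s[0],tip('L',1.13))
A=[1.08,1.03,.97,.91,.85,.79,.73,.67,.61,.55];rows([(tip('L',t)-[0,0,2],R) for t in A],s)
s2=(tip('L',.55)-[0,0,2],R)
B=[.49,.43,.37,.31,.26,.21,.16,.12,.08,.05];rows([(tip('L',t)-[0,0,2],R) for t in B],s2)
s3=(tip('L',.05)-[0,0,2],R)
rows([(tip('L',.03)-[0,0,2],R),(tip('L',.015)-[0,0,1],R),(tip('L',0),R),(tip('L',0)+[0,0,2],R),(tip('L',0)+[3,0,6],R),(tip('L',0)+[3,0,20],R),(tip('L',0)+[3,0,60],R),(tip('L',0)+[-20,0,130],R)],s3)
E
```

```text
[428.21793519 144.48238249  17.54622073] [428.37974024 144.50866054  20.13467743]
[0.0, 0.0, 0.0, -0.0, 0.0, -0.037]
[0.0, 0.0, 0.0, -0.002, 0.0, -0.071]
[0.0, 0.0, 0.0, -0.006, 0.0, -0.111]
[0.0, 0.0, 0.0, -0.013, 0.0, -0.152]
[0.0, 0.0, 0.0, -0.023, 0.0, -0.192]
[0.0, 0.0, 0.0, -0.036, 0.0, -0.231]
[0.0, 0.0, 0.0, -0.051, -0.0, -0.27]
[0.0, 0.0, 0.0, -0.069, 0.0, -0.308]
[0.0, 0.0, 0.0, -0.09, 0.0, -0.344]
[0.0, 0.0, 0.0, -0.114, 0.0, -0.38]
[0.0, 0.0, 0.0, -0.027, -0.0, -0.035]
[0.0, 0.0, 0.0, -0.057, -0.0, -0.068]
[0.0, 0.0, 0.0, -0.09, -0.0, -0.099]
[0.0, 0.0, 0.0, -0.134, -0.0, -0.133]
[0.0, 0.0, 0.0, -0.161, -0.0, -0.153]
[0.0, 0.0, 0.0, -0.188, -0.0, -0.17]
[0.0, 0.0, 0.0, -0.215, -0.0, -0.187]
[0.0, 0.0, 0.0, -0.238, -0.0, -0.199]
[0.0, 0.0, 0.0, -0.261, -0.0, -0.209]
[0.0, 0.0, 0.0, -0.279, -0.0, -0.217]
[0.0, 0.0, 0.0, -0.012, 0.0, -0.005]
[0.0, 0.0, 0.0, -0.02, 0.0, -0.013]
[0.0, 0.0, 0.0, -0.027, 0.0, -0.021]
[0.0, 0.0, 0.0, -0.025, 0.0, -0.031]
[0.0, 0.0, 0.0, -0.036, -0.002, -0.053]
[0.0, 0.0, 0.0, -0.022, -0.002, -0.122]
[0.0, 0.0, 0.0, 0.018, -0.002, -0.318]
[0.0, 0.0, 0.0, 0.199, 0.016, -0.638]
```

Call:
servo_tool(
  rows=[
    [0,0,0,0,0,-0.037,0],
    [0,0,0,-0.002,0,-0.071,0],
    [0,0,0,-0.006,0,-0.111,0],
    [0,0,0,-0.013,0,-0.152,0],
    [0,0,0,-0.023,0,-0.192,0],
    [0,0,0,-0.036,0,-0.231,0],
    [0,0,0,-0.051,0,-0.27,0],
    [0,0,0,-0.069,0,-0.308,0],
    [0,0,0,-0.09,0,-0.344,0],
    [0,0,0,-0.114,0,-0.38,0],
  ],
)

```text
t: 9.07
ee_pos: [466.6, 149.9, 90.6]
orientation: [0.236, -2.931, 0.023]
ft_force: [-6.0, -1.6, 8.8]
width: 0.5
grasp_force: 4.7
```

Call:
servo_tool(
  rows=[
    [0,0,0,-0.027,0,-0.035,0],
    [0,0,0,-0.057,0,-0.068,0],
    [0,0,0,-0.09,0,-0.099,0],
    [0,0,0,-0.134,0,-0.133,0],
    [0,0,0,-0.161,0,-0.153,0],
    [0,0,0,-0.188,0,-0.17,0],
    [0,0,0,-0.215,0,-0.187,0],
    [0,0,0,-0.238,0,-0.199,0],
    [0,0,0,-0.261,0,-0.209,0],
    [0,0,0,-0.279,0,-0.217,0],
  ],
)

```text
t: 10.32
ee_pos: [531.5, 160.6, 121.9]
orientation: [0.236, -2.937, 0.022]
ft_force: [1.3, 0.3, 8.3]
width: 0.6
grasp_force: 4.5
```

Run:
```python
from h import *
o=ctrl.get_obs();print(o['t'],o['ee_pos'],o['ft_force'],tip('L',.05))
p,d=snap('side','side4');P=cloud('side',d)
m=(P[...,2]>45)&(P[...,2]<100)&(P[...,0]>600)&(P[...,0]<760)&(P[...,1]>85)&(P[...,1]<260);q=P[m]
k=q[q[:,0]>q[:,0].max()-25];print('far wall top',k[:,2].mean(),k[:,2].max(),q[:,0].max())
```

```text
10.325 [531.51505876 160.57191795 121.91672031] [1.27191352 0.25314241 8.34075907] [527.6039638  160.62323705 120.95600405]
far wall top 52.78628284006527 58.52762259329934 715.8139377806165
```

Call:
servo_tool(
  rows=[
    [0,0,0,-0.012,0,-0.005,0],
    [0,0,0,-0.02,0,-0.013,0],
    [0,0,0,-0.025,0,-0.021,0],
    [0,0,0,-0.027,0,-0.031,0],
    [0,0,0,-0.03,0,-0.045,0],
    [0,0,0,-0.03,0,-0.06,0],
    [0,0,0,-0.02,0,-0.15,0],
    [0,0,0,0.018,0,-0.4,0],
    [0,0,0,0.15,0,-0.65,0],
    [0,0,0,0.2,0,-0.85,0],
  ],
)

```text
t: 11.62
ee_pos: [523.9, 159.1, 298.9]
orientation: [0.237, -2.935, 0.022]
ft_force: [-0.3, -0.2, 0.1]
width: 0.5
grasp_force: 0.0
```

Run:
```python
from h import *
o=ctrl.get_obs();print(o['t'],o['ee_pos'],o['ft_force'])
p,d=snap('side','side5');P=cloud('side',d)
m=(P[...,2]>45)&(P[...,2]<62)&(P[...,0]>540)&(P[...,0]<760)&(P[...,1]>85)&(P[...,1]<260);q=P[m]
print('L z55',cv2.minAreaRect(q[:,:2].astype(np.float32)))
R=Rt(.034);t=tip('R',0);print(t)
rows([(t+[0,0,170],R),(t+[0,0,40],R)])
```

```text
11.625 [523.8670295  159.10639913 298.90600835] [-0.31873603 -0.15173715  0.12939648]
L z55 ((634.4541625976562, 177.35955810546875), (153.5063934326172, 135.756591796875), 8.95067024230957)
[ 471.0597313  -245.17410793  121.98669331]
[-0.015, 0.007, 0.083, 0.575, -1.955, 0.169]
[-0.015, 0.007, 0.083, 0.452, -1.956, 0.807]
```

The left crate is back exactly where it stood. Now to the right one.

Call:
servo_tool(
  rows=[
    [-0.004,0,0.02,0.07,-0.25,0,0],
    [-0.008,0,0.04,0.14,-0.5,0,0],
    [-0.01,0,0.06,0.21,-0.75,0,0],
    [-0.015,0.007,0.083,0.29,-1,0,0],
  ],
)

```text
t: 12.18
ee_pos: [499.8, -48.9, 308.0]
orientation: [0.049, -2.932, 0.009]
ft_force: [0.8, 1.3, 0.0]
width: 0.2
grasp_force: 0.0
```

Run:
```python
from h import *
R=Rt(.034);t=tip('R',0)
rows([(t+[0,0,170],R),(t+[0,0,50],R),(t+[0,0,5],R),(t,R)])
```

```text
[-0.002, -0.006, -0.001, 0.155, -0.976, 0.117]
[-0.002, -0.006, -0.001, 0.031, -0.974, 0.704]
[-0.002, -0.006, -0.001, -0.016, -0.973, 0.925]
[-0.002, -0.006, -0.001, -0.021, -0.973, 0.949]
```

Call:
servo_tool(
  rows=[
    [0,0,0,0.04,-0.25,0.05,0],
    [0,0,0,0.08,-0.5,0.1,0],
    [0,0,0,0.12,-0.75,0.1,0],
    [0,0,0,0.15,-0.95,0.12,0],
    [0,0,0,0.09,-0.96,0.4,0],
    [0,0,0,0.04,-0.96,0.65,0],
    [0,0,0,0.01,-0.96,0.8,0],
    [0,0,0,0.01,-0.96,0.8,0],
    [0,0,0,0.01,-0.96,0.8,0],
  ],
)

```text
t: 13.3
ee_pos: [472.3, -241.3, 152.7]
orientation: [0.05, -2.933, 0.011]
ft_force: [-0.4, 0.2, 0.4]
width: 0.4
grasp_force: 0.0
```

Run:
```python
from h import *
o=ctrl.get_obs();print(o['t'],o['ee_pos'],o['ft_force'])
R=Rt(.034);t=tip('R',0)
rows([(t+[0,0,5],R),(t-[0,0,2],R)])
s=(t-[0,0,3],R)
A=[.03,.07,.11,.16,.21,.26,.31,.36,.41,.46];rows([(tip('R',t)-[0,0,3],R) for t in A],s)
```

```text
13.3 [ 472.33339411 -241.33813669  152.74559706] [-0.41565382  0.16093323  0.41416644]
[-0.003, -0.005, -0.0, -0.02, -0.018, 0.128]
[-0.003, -0.005, -0.0, -0.027, -0.018, 0.162]
[0.0, 0.0, 0.0, 0.018, -0.0, 0.007]
[0.0, 0.0, 0.0, 0.041, -0.0, 0.016]
[0.0, 0.0, 0.0, 0.064, -0.0, 0.027]
[0.0, 0.0, 0.0, 0.092, 0.0, 0.041]
[0.0, 0.0, 0.0, 0.12, 0.0, 0.058]
[0.0, 0.0, 0.0, 0.147, -0.0, 0.075]
[0.0, 0.0, 0.0, 0.174, -0.0, 0.095]
[0.0, 0.0, 0.0, 0.212, 0.0, 0.124]
[0.0, 0.0, 0.0, 0.24, 0.0, 0.15]
[0.0, 0.0, 0.0, 0.267, -0.0, 0.177]
```

Call:
servo_tool(
  rows=[
    [0,0,0,-0.01,-0.018,0.08,0],
    [0,0,0,-0.02,-0.018,0.125,0],
    [0,0,0,-0.023,-0.018,0.145,0],
    [0,0,0,-0.026,-0.018,0.158,0],
    [0,0,0,-0.027,-0.018,0.165,0],
    [0,0,0,-0.027,-0.018,0.165,0],
  ],
)

```text
t: 14.05
ee_pos: [469.7, -244.7, 121.5]
orientation: [0.049, -2.93, 0.01]
ft_force: [-8.8, 6.0, 34.8]
width: 0.8
grasp_force: 17.6
```

Call:
servo_tool(
  rows=[
    [0,0,0,0.018,0,0.007,0],
    [0,0,0,0.041,0,0.016,0],
    [0,0,0,0.064,0,0.027,0],
    [0,0,0,0.092,0,0.041,0],
    [0,0,0,0.12,0,0.058,0],
    [0,0,0,0.147,0,0.075,0],
    [0,0,0,0.174,0,0.095,0],
    [0,0,0,0.21,0,0.124,0],
    [0,0,0,0.24,0,0.15,0],
    [0,0,0,0.267,0,0.177,0],
  ],
)

```text
t: 15.3
ee_pos: [410.0, -246.7, 94.7]
orientation: [0.05, -2.931, 0.009]
ft_force: [-0.7, 1.3, 4.3]
width: 0.5
grasp_force: 1.9
```

Run:
```python
from h import *
o=ctrl.get_obs();print(o['t'],o['ee_pos'],o['ft_force'],tip('R',.46)-[0,0,3])
R=Rt(.034)
s=(tip('R',.46)-[0,0,3],R)
A=[.53,.6,.67,.74,.81,.88,.94,1.0,1.05,1.1];rows([(tip('R',t)-[0,0,3],R) for t in A],s)
```

```text
15.3 [ 409.95866992 -246.74604136   94.70934454] [-0.65584634  1.29198301  4.25441395] [ 411.81834488 -247.18909157   94.91922424]
[0.0, 0.0, 0.0, 0.033, 0.0, 0.04]
[0.0, 0.0, 0.0, 0.061, 0.0, 0.081]
[0.0, 0.0, 0.0, 0.086, 0.0, 0.124]
[0.0, 0.0, 0.0, 0.107, 0.0, 0.168]
[0.0, 0.0, 0.0, 0.124, 0.0, 0.213]
[0.0, 0.0, 0.0, 0.137, 0.0, 0.26]
[0.0, 0.0, 0.0, 0.146, 0.0, 0.3]
[0.0, 0.0, 0.0, 0.152, 0.0, 0.34]
[0.0, 0.0, 0.0, 0.155, 0.0, 0.374]
[0.0, 0.0, 0.0, 0.156, 0.0, 0.408]
```

Call:
servo_tool(
  rows=[
    [0,0,0,0.033,0,0.04,0],
    [0,0,0,0.061,0,0.081,0],
    [0,0,0,0.086,0,0.124,0],
    [0,0,0,0.107,0,0.168,0],
    [0,0,0,0.124,0,0.213,0],
    [0,0,0,0.137,0,0.26,0],
    [0,0,0,0.146,0,0.3,0],
    [0,0,0,0.152,0,0.34,0],
    [0,0,0,0.155,0,0.374,0],
    [0,0,0,0.156,0,0.405,0],
  ],
)

```text
t: 16.55
ee_pos: [363.0, -248.7, 21.1]
orientation: [0.05, -2.931, 0.01]
ft_force: [0.3, -1.0, 0.2]
width: 0.8
grasp_force: 0.3
```

Run:
```python
from h import *
o=ctrl.get_obs();print(o['t'],o['ee_pos'],o['ft_force'],tip('R',1.1)-[0,0,3],tip('R',1.13)-[0,0,3])
p,d=snap('side','sideR')
```

```text
16.55 [ 363.04517601 -248.66872997   21.13813956] [ 0.34424276 -1.03126659  0.16368247] [ 365.14377054 -248.77663888   21.13527191] [ 364.39859395 -248.80198465   17.13467743]
```

View pics/sideR.png

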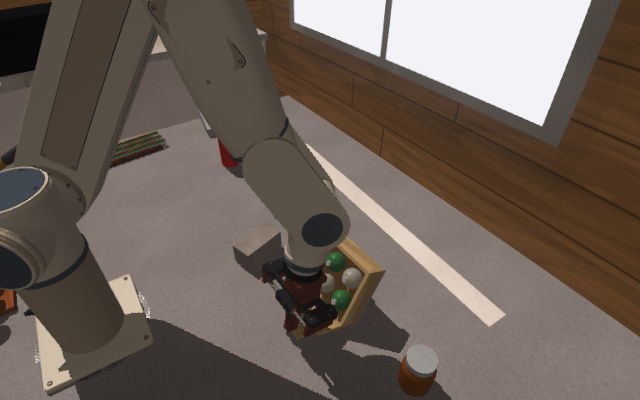

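The right crate is tipped steeply (px ~345,290), and its underside also faces away from both cameras. Press slightly lower, hold, then let it down.

Call:
servo_tool(
  rows=[
    [0,0,0,0.002,0,0.01,0],
    [0,0,0,0.003,0,0.02,0],
    [0,0,0,0.003,0,0.02,0],
    [0,0,0,0.003,0,0.02,0],
    [0,0,0,0.003,0,0.02,0],
    [0,0,0,0.003,0,0.02,0],
    [0,0,0,0.003,0,0.02,0],
    [0,0,0,0.003,0,0.02,0],
    [0,0,0,0.003,0,0.02,0],
    [0,0,0,0.003,0,0.02,0],
  ],
)

```text
t: 17.85
ee_pos: [361.5, -248.6, 17.8]
orientation: [0.05, -2.931, 0.009]
ft_force: [0.7, -0.4, 0.8]
width: 0.4
grasp_force: 0.3
```

Run:
```python
from h import *
o=ctrl.get_obs();print(o['t'],o['ee_pos'],o['ft_force'])
for n in('side','top'):
    p,d=snap(n,n+'R2')
    a,b=[cv2.GaussianBlur(cv2.imread(f'pics/{n}{s}.png').astype(np.float32),(5,5),0) for s in('0','R2')]
    df=np.abs(a-b).max(2);k,l,s,c=cv2.connectedComponentsWithStats((df>5).astype(np.uint8))
    print(n,[(s[i].tolist()) for i in range(1,k) if s[i,4]>20])
R=Rt(.034);s=after(after((tip('R',0.46)-[0,0,3],R),(.156,0,.405)),(.003,0,.02))
A=[1.08,1.03,.97,.91,.85,.79,.73,.67,.61,.55];rows([(tip('R',t)-[0,0,2],R) for t in A],s)
```

```text
17.85 [ 361.48741713 -248.63285352   17.76787747] [ 0.66578946 -0.3703744   0.83748065]
side [[0, 0, 418, 400, 73410], [0, 189, 78, 103, 3563], [24, 309, 7, 5, 21], [35, 363, 46, 37, 1145]]
top [[210, 137, 251, 28, 3058], [275, 162, 9, 5, 22], [102, 175, 5, 8, 21], [112, 174, 10, 5, 22], [193, 181, 360, 219, 31165], [89, 184, 9, 9, 32], [262, 192, 7, 8, 38], [258, 198, 37, 13, 155], [91, 201, 7, 8, 26], [523, 210, 6, 7, 21], [280, 213, 7, 6, 33], [467, 215, 6, 11, 34], [268, 216, 5, 7, 22], [60, 262, 196, 138, 12806], [413, 378, 16, 18, 114], [366, 390, 46, 10, 309]]
[0.0, 0.0, 0.0, -0.003, 0.0, -0.036]
[0.0, 0.0, 0.0, -0.004, 0.0, -0.069]
[0.0, 0.0, 0.0, -0.009, 0.0, -0.11]
[0.0, 0.0, 0.0, -0.016, -0.0, -0.15]
[0.0, 0.0, 0.0, -0.026, 0.0, -0.19]
[0.0, 0.0, 0.0, -0.038, 0.0, -0.23]
[0.0, 0.0, 0.0, -0.054, 0.0, -0.268]
[0.0, 0.0, 0.0, -0.072, 0.0, -0.306]
[0.0, 0.0, 0.0, -0.093, 0.0, -0.343]
[0.0, 0.0, 0.0, -0.117, 0.0, -0.379]
```

Call:
servo_tool(
  rows=[
    [0,0,0,-0.003,0,-0.036,0],
    [0,0,0,-0.004,0,-0.069,0],
    [0,0,0,-0.009,0,-0.11,0],
    [0,0,0,-0.016,0,-0.15,0],
    [0,0,0,-0.026,0,-0.19,0],
    [0,0,0,-0.038,0,-0.23,0],
    [0,0,0,-0.054,0,-0.268,0],
    [0,0,0,-0.072,0,-0.306,0],
    [0,0,0,-0.093,0,-0.343,0],
    [0,0,0,-0.117,0,-0.379,0],
  ],
)

```text
t: 19.2
ee_pos: [399.1, -246.9, 87.6]
orientation: [0.05, -2.928, 0.008]
ft_force: [-6.6, -0.8, 8.3]
width: 0.2
grasp_force: 5.0
```

Call:
servo_tool(
  rows=[
    [0,0,0,-0.027,0,-0.035,0],
    [0,0,0,-0.057,0,-0.068,0],
    [0,0,0,-0.09,0,-0.099,0],
    [0,0,0,-0.134,0,-0.133,0],
    [0,0,0,-0.161,0,-0.153,0],
    [0,0,0,-0.188,0,-0.17,0],
    [0,0,0,-0.215,0,-0.187,0],
    [0,0,0,-0.238,0,-0.199,0],
    [0,0,0,-0.261,0,-0.209,0],
    [0,0,0,-0.279,0,-0.217,0],
  ],
)

```text
t: 20.45
ee_pos: [465.2, -245.3, 120.9]
orientation: [0.05, -2.933, 0.011]
ft_force: [-4.3, 2.4, 25.8]
width: 0.2
grasp_force: 14.1
```

Call:
servo_tool(
  rows=[
    [0,0,0,-0.012,0,-0.005,0],
    [0,0,0,-0.02,0,-0.013,0],
    [0,0,0,-0.025,0,-0.021,0],
    [0,0,0,-0.027,0,-0.031,0],
    [0,0,0,-0.03,0,-0.045,0],
    [0,0,0,-0.03,0,-0.06,0],
    [0,0,0,-0.02,0,-0.15,0],
    [0,0,0,0.018,0,-0.4,0],
    [0,0,0,0.1,0,-0.6,0],
    [0,0,0,0.12,0,-0.7,0],
  ],
)

```text
t: 21.7
ee_pos: [470.2, -244.7, 263.5]
orientation: [0.049, -2.935, 0.012]
ft_force: [-0.1, -0.3, -0.6]
width: 0.5
grasp_force: 0.0
```

Run:
```python
from h import *
o=ctrl.get_obs();print(o['t'],o['ee_pos'],o['ft_force'])
p,d=snap('side','side6');q,d2=snap('top','top6')
for n,d in(('side',d),('top',d2)):
    P=cloud(n,d)
    for c,b in(('L',(540,760,85,260)),('R',(480,700,-330,-150))):
        m=(P[...,2]>45)&(P[...,2]<62)&(P[...,0]>b[0])&(P[...,0]<b[1])&(P[...,1]>b[2])&(P[...,1]<b[3])
        print(n,c,cv2.minAreaRect(P[m][:,:2].astype(np.float32)))
# brightness of unaffected patches over the frames
for n in('side','top'):
    for f in('0','L','L2','R2','6') :
        try:i=cv2.imread(f'pics/{n}{f}.png').astype(float)
        except Exception: continue
        pt={'top':[(140,160,220,280),(140,160,350,420),(100,130,150,400),(30,70,100,600)],'side':[(20,60,440,500),(150,160,305,315),(270,300,455,480),(100,200,480,560)]}[n]
        print(n,f,[i[a:b,c:e].reshape(-1,3).mean(0).round(1).tolist() for a,b,c,e in pt])
```

```text
21.7 [ 470.22575936 -244.68759103  263.47841111] [-0.09218263 -0.29112643 -0.56979634]
side L ((632.67333984375, 177.93923950195312), (151.5639190673828, 133.805908203125), 9.392090797424316)
side R ((573.1094360351562, -240.8808135986328), (152.26629638671875, 131.34226989746094), 1.4863156080245972)
top L ((634.5225830078125, 177.942138671875), (149.46591186523438, 131.5223846435547), 8.887582778930664)
top R ((573.3824462890625, -242.29046630859375), (147.7574920654297, 132.99551391601562), 2.3086740970611572)
side 0 [[246.5, 242.7, 243.8], [190.5, 205.1, 223.2], [161.9, 173.1, 189.3], [65.5, 79.1, 96.4]]
side L [[246.5, 242.7, 243.8], [190.2, 204.9, 223.1], [161.9, 173.0, 189.3], [65.5, 79.1, 96.4]]
side L2 [[246.5, 242.7, 243.8], [190.3, 204.8, 223.0], [161.9, 173.1, 189.3], [65.5, 79.1, 96.4]]
side R2 [[246.5, 242.7, 243.8], [110.0, 122.2, 134.6], [161.9, 173.1, 189.3], [65.5, 79.1, 96.4]]
side 6 [[246.3, 242.5, 243.5], [23.6, 25.0, 33.8], [161.9, 173.1, 189.3], [65.5, 79.1, 96.4]]
top 0 [[134.6, 148.4, 154.3], [133.6, 147.1, 152.6], [84.6, 90.7, 93.6], [19.9, 34.2, 47.0]]
top L [[134.1, 147.8, 153.7], [133.0, 146.5, 152.0], [84.2, 90.3, 93.2], [19.8, 34.1, 46.8]]
top L2 [[134.1, 147.8, 153.7], [133.0, 146.6, 152.0], [84.2, 90.3, 93.2], [19.8, 34.1, 46.8]]
top R2 [[130.1, 143.5, 149.2], [129.0, 142.2, 147.6], [81.5, 87.4, 90.2], [19.0, 32.8, 45.2]]
top 6 [[135.0, 148.8, 154.6], [133.4, 146.9, 152.3], [84.8, 90.9, 93.8], [19.9, 34.3, 47.1]]
```

Both crates were tipped and stand where they did, but neither camera can see a face turned to +x. Rather than guess, I'll look at one underside properly. I'll grip the left crate's lip, slide and turn the crate flat on the bench until the tipped underside faces the side camera, look, then slide it back to its exact place.

```bash
cat >> h.py <<'E'
O0=np.array([634.5,178.]);P0=.158;O1=np.array([650.,100.]);P1=-1.36
def gp(u,th=0,phi=.3): # grip pose, u 0..1 between home and viewing place
    O=O0+u*(O1-O0);psi=P0+u*(P1-P0);R=Rt(psi,phi);x,z=-30,116
    X=x*np.cos(th)-z*np.sin(th);Z=x*np.sin(th)+z*np.cos(th)
    e=np.array([np.cos(psi),np.sin(psi)])
    return np.r_[O+(X-75)*e,Z]+11*R.as_matrix()[:,2],R
E
python3 - <<'E'
from h import *
p,R=gp(0);print(p,R.as_matrix()[:,2])
rows([(p+[0,-200,150],R)]);rows([(p+[0,0,90],R),(p+[0,0,40],R),(p,R)],(p+[0,-200,150],R))
E
```

```text
[534.01811686 161.99041916 105.49129862] [ 0.29183919  0.04649816 -0.95533649]
[-0.008, -0.336, -0.083, -0.35, 1.023, -0.039]
[0.0, 0.0, 0.0, -0.062, 0.988, 0.333]
[0.0, 0.0, 0.0, 0.012, 0.988, 0.572]
[0.0, 0.0, 0.0, 0.071, 0.988, 0.763]
```

Call:
servo_tool(
  rows=[
    [-0.002,-0.08,-0.02,-0.08,0.25,-0.04,85],
    [-0.004,-0.17,-0.04,-0.17,0.5,-0.04,85],
    [-0.006,-0.25,-0.06,-0.26,0.75,-0.04,85],
    [-0.008,-0.336,-0.083,-0.35,1,-0.04,85],
    [-0.008,-0.336,-0.083,-0.35,1,-0.04,85],
  ],
)

```text
t: 22.42
ee_pos: [530.6, -39.4, 251.1]
orientation: [-0.228, 2.841, 0.041]
ft_force: [0.2, -0.0, -0.4]
width: 46.9
grasp_force: 0.0
```

Run:
```python
from h import *
o=ctrl.get_obs();print(o['t'],o['ee_pos'],o['width'])
p,R=gp(0)
rows([(p+[0,0,100],R),(p+[0,0,40],R)])
```

```text
22.425 [530.62532515 -39.44815496 251.0618979 ] 46.888183735003004
[0.004, -0.005, 0.001, -0.104, 0.99, 0.275]
[0.004, -0.005, 0.001, -0.017, 0.989, 0.562]
```

Call:
servo_tool(
  rows=[
    [0,0,0,-0.03,0.25,0.05,87],
    [0,0,0,-0.05,0.5,0.15,87],
    [0,0,0,-0.08,0.75,0.2,87],
    [0,0,0,-0.104,0.985,0.275,87],
    [0,0,0,-0.06,0.99,0.42,87],
    [0,0,0,-0.02,0.99,0.56,87],
    [0,0,0,-0.017,0.99,0.56,87],
    [0,0,0,-0.017,0.99,0.56,87],
  ],
)

```text
t: 23.42
ee_pos: [537.6, 159.1, 147.6]
orientation: [-0.223, 2.839, 0.038]
ft_force: [-0.5, 0.8, 0.2]
width: 87.3
grasp_force: 0.0
```

Run:
```python
from h import *
o=ctrl.get_obs();print(o['t'],o['ee_pos'],o['width'],o['qpos'].round(2))
p,R=gp(0)
rows([(p+[0,0,20],R),(p,R)])
```

```text
23.425 [537.55186447 159.13278175 147.60729644] 87.26555022554984 [ 0.29  0.34  2.03 -0.07  0.49 -1.38]
[0.002, -0.003, -0.001, 0.047, 0.016, 0.101]
[0.002, -0.003, -0.001, 0.076, 0.016, 0.197]
```

Call:
servo_tool(
  rows=[
    [0,0,0,0.04,0.014,0.08,87],
    [0,0,0,0.065,0.016,0.15,87],
    [0,0,0,0.074,0.016,0.19,87],
    [0,0,0,0.076,0.016,0.195,87],
    [0,0,0,0.076,0.016,0.195,75],
    [0,0,0,0.076,0.016,0.195,65],
    [0,0,0,0.076,0.016,0.195,55],
    [0,0,0,0.076,0.016,0.195,55],
    [0,0,0,0.076,0.016,0.195,55],
  ],
)

```text
t: 24.55
ee_pos: [533.3, 162.4, 105.6]
orientation: [-0.223, 2.839, 0.039]
ft_force: [-1.3, -0.6, 4.4]
width: 60.1
grasp_force: 30.0
```

Run:
```python
from h import *
o=ctrl.get_obs();print(o['t'],o['ee_pos'],o['width'],o['grasp_force'],o['ft_force'],gp(0)[0])
p,d=snap('side','side7');cv2.imwrite('pics/side7c.png',cv2.resize(p[110:230,200:360,::-1],None,fx=4,fy=4))
U=np.arange(.04,.41,.04)
rows([gp(u) for u in U],gp(0));print();rows([gp(u) for u in U+.4],gp(.4));print();rows([gp(u) for u in (.84,.88,.92,.96,1)],gp(.8))
```

```text
24.55 [533.30793183 162.43550053 105.63831444] 60.14353969944164 30.0040927156806 [-1.25787407 -0.62717403  4.39777816] [534.01811686 161.99041916 105.49129862]
[0.012, -0.0, 0.039, -0.001, 0.015, 0.0]
[0.024, -0.0, 0.077, -0.005, 0.03, 0.001]
[0.036, -0.0, 0.116, -0.01, 0.044, 0.003]
[0.048, -0.0, 0.155, -0.017, 0.059, 0.005]
[0.06, -0.0, 0.193, -0.025, 0.073, 0.008]
[0.072, -0.0, 0.232, -0.035, 0.086, 0.011]
[0.084, -0.0, 0.271, -0.047, 0.099, 0.015]
[0.096, -0.0, 0.309, -0.061, 0.11, 0.019]
[0.108, 0.0, 0.348, -0.076, 0.121, 0.024]
[0.12, 0.0, 0.387, -0.093, 0.131, 0.029]

[0.012, 0.0, 0.039, -0.01, 0.018, 0.003]
[0.024, 0.0, 0.077, -0.022, 0.036, 0.007]
[0.036, -0.0, 0.116, -0.035, 0.054, 0.011]
[0.048, -0.0, 0.155, -0.051, 0.072, 0.016]
[0.06, -0.0, 0.193, -0.068, 0.089, 0.021]
[0.072, 0.0, 0.232, -0.087, 0.105, 0.027]
[0.084, -0.0, 0.271, -0.107, 0.121, 0.033]
[0.096, -0.0, 0.309, -0.129, 0.136, 0.04]
[0.108, -0.0, 0.348, -0.153, 0.15, 0.047]
[0.12, 0.0, 0.387, -0.178, 0.163, 0.055]

[0.012, -0.0, 0.039, -0.015, 0.026, 0.005]
[0.024, -0.0, 0.077, -0.032, 0.052, 0.01]
[0.036, -0.0, 0.116, -0.051, 0.077, 0.016]
[0.048, 0.0, 0.155, -0.072, 0.102, 0.022]
[0.06, 0.0, 0.193, -0.094, 0.127, 0.029]
```

View pics/side7c.png

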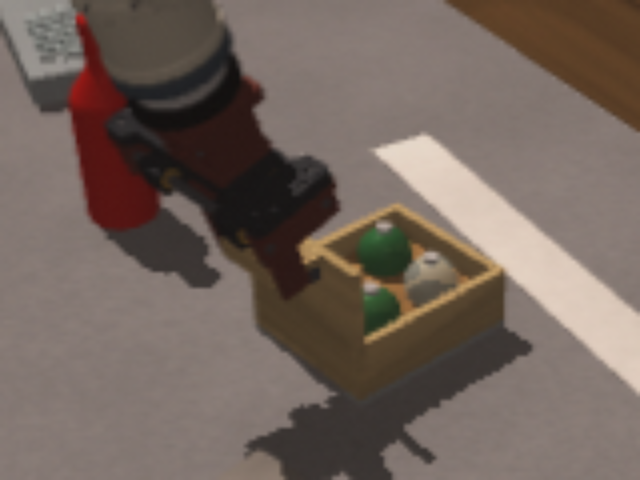

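Gripper straddles the lip (crop px ~280,260), width 60.1 as expected, and the crate is flat. Sliding and turning it.

Call:
servo_tool(
  rows=[
    [0.012,0,0.039,-0.001,0.015,0,55],
    [0.024,0,0.077,-0.005,0.03,0.001,55],
    [0.036,0,0.116,-0.01,0.044,0.003,55],
    [0.048,0,0.155,-0.017,0.059,0.005,55],
    [0.06,0,0.193,-0.025,0.073,0.008,55],
    [0.072,0,0.232,-0.035,0.086,0.011,55],
    [0.084,0,0.271,-0.047,0.099,0.015,55],
    [0.096,0,0.309,-0.061,0.11,0.019,55],
    [0.108,0,0.348,-0.076,0.121,0.024,55],
    [0.12,0,0.387,-0.093,0.131,0.029,55],
  ],
)

```text
t: 25.85
ee_pos: [548.9, 192.6, 105.6]
orientation: [0.637, 2.781, -0.091]
ft_force: [-3.9, 3.8, 2.0]
width: 59.7
grasp_force: 30.0
```

Call:
servo_tool(
  rows=[
    [0.012,0,0.039,-0.01,0.018,0.003,55],
    [0.024,0,0.077,-0.022,0.036,0.007,55],
    [0.036,0,0.116,-0.035,0.054,0.011,55],
    [0.048,0,0.155,-0.051,0.072,0.016,55],
    [0.06,0,0.193,-0.068,0.089,0.021,55],
    [0.072,0,0.232,-0.087,0.105,0.027,55],
    [0.084,0,0.271,-0.107,0.121,0.033,55],
    [0.096,0,0.309,-0.129,0.136,0.04,55],
    [0.108,0,0.348,-0.153,0.15,0.047,55],
    [0.12,0,0.387,-0.178,0.163,0.055,55],
  ],
)

```text
t: 27.1
ee_pos: [597.4, 206.5, 105.8]
orientation: [1.453, 2.487, -0.215]
ft_force: [-1.1, 4.4, 4.5]
width: 59.9
grasp_force: 30.0
```

Call:
servo_tool(
  rows=[
    [0.012,0,0.039,-0.015,0.026,0.005,55],
    [0.024,0,0.077,-0.032,0.052,0.01,55],
    [0.036,0,0.116,-0.051,0.077,0.016,55],
    [0.048,0,0.155,-0.072,0.102,0.022,55],
    [0.06,0,0.193,-0.094,0.127,0.029,55],
    [0.06,0,0.193,-0.094,0.127,0.029,55],
  ],
)

```text
t: 27.85
ee_pos: [629.8, 201.2, 105.8]
orientation: [1.824, 2.256, -0.273]
ft_force: [0.3, 2.8, 4.9]
width: 59.9
grasp_force: 30.0
```

Run:
```python
from h import *
o=ctrl.get_obs();print(o['t'],o['ee_pos'],o['width'],o['grasp_force'],o['ft_force'],gp(1)[0],o['qpos'].round(2))
p,d=snap('side','side8')
P=cloud('side',d)
m=(P[...,2]>45)&(P[...,2]<62)&(P[...,0]>540)&(P[...,0]<760)&(P[...,1]>0)&(P[...,1]<200)
print(cv2.minAreaRect(P[m][:,:2].astype(np.float32)))
T=np.arange(.07,.71,.07);rows([gp(1,t) for t in T],gp(1));print();rows([gp(1,t) for t in (.76,.82,.88,.93,.98,1.02,1.06,1.1)],gp(1,.7))
```

```text
27.85 [629.82971137 201.23388664 105.83572742] 59.90827912520363 29.971714317798615 [0.32961171 2.77152531 4.85634295] [628.71011687 199.49701701 105.49129862] [ 0.42  0.65  1.58 -0.34  1.    0.41]
((651.3783569335938, 100.4896240234375), (134.80833435058594, 152.61605834960938), 11.741462707519531)
[0.0, 0.0, 0.0, 0.042, 0.0, -0.0]
[0.0, 0.0, 0.0, 0.084, 0.0, 0.002]
[0.0, 0.0, 0.0, 0.125, 0.0, 0.007]
[0.0, 0.0, 0.0, 0.166, 0.0, 0.016]
[0.0, 0.0, 0.0, 0.207, 0.0, 0.027]
[0.0, 0.0, 0.0, 0.246, 0.0, 0.041]
[0.0, 0.0, 0.0, 0.285, 0.0, 0.057]
[0.0, 0.0, 0.0, 0.322, 0.0, 0.076]
[0.0, 0.0, 0.0, 0.358, -0.0, 0.098]
[0.0, 0.0, 0.0, 0.392, 0.0, 0.123]

[0.0, 0.0, 0.0, 0.028, 0.0, 0.023]
[0.0, 0.0, 0.0, 0.054, 0.0, 0.047]
[0.0, 0.0, 0.0, 0.079, 0.0, 0.073]
[0.0, 0.0, 0.0, 0.099, 0.0, 0.096]
[0.0, 0.0, 0.0, 0.117, -0.0, 0.119]
[0.0, 0.0, 0.0, 0.131, 0.0, 0.139]
[0.0, 0.0, 0.0, 0.144, 0.0, 0.159]
[0.0, 0.0, 0.0, 0.157, -0.0, 0.179]
```

The turn landed within about 2 mm. Now tip it in the grip.

Call:
servo_tool(
  rows=[
    [0,0,0,0.042,0,0,55],
    [0,0,0,0.084,0,0.002,55],
    [0,0,0,0.125,0,0.007,55],
    [0,0,0,0.166,0,0.016,55],
    [0,0,0,0.207,0,0.027,55],
    [0,0,0,0.246,0,0.041,55],
    [0,0,0,0.285,0,0.057,55],
    [0,0,0,0.322,0,0.076,55],
    [0,0,0,0.358,0,0.098,55],
    [0,0,0,0.392,0,0.123,55],
  ],
)

```text
t: 29.15
ee_pos: [614.3, 267.0, 59.3]
orientation: [1.823, 2.257, -0.276]
ft_force: [2.6, 3.4, 6.3]
width: 60.1
grasp_force: 30.0
```

Run:
```python
from h import *
o=ctrl.get_obs();print(o['t'],o['ee_pos'],o['width'],o['grasp_force'],o['ft_force'],gp(1,.7)[0])
p,d=snap('side','side9');cv2.imwrite('pics/side9c.png',cv2.resize(p[90:250,220:420,::-1],None,fx=3.5,fy=3.5))
```

```text
29.15 [614.31361838 267.01829408  59.25226277] 60.12615790821167 29.999284744262695 [2.5837418  3.37354125 6.26595294] [614.54999115 265.673532    58.88646173]
```

View pics/side9c.png

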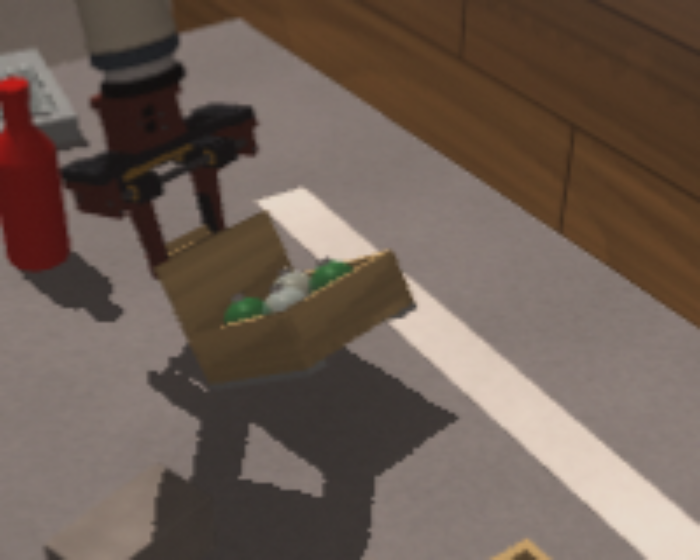

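Tipping properly about the foot (crop px ~220,380), with the bottle clear. My picture allowance is used up, so I'll read the underside numerically: sample the image at computed positions on the underside plane.

Call:
servo_tool(
  rows=[
    [0,0,0,0.028,0,0.023,55],
    [0,0,0,0.054,0,0.047,55],
    [0,0,0,0.079,0,0.073,55],
    [0,0,0,0.099,0,0.096,55],
    [0,0,0,0.117,0,0.119,55],
    [0,0,0,0.131,0,0.139,55],
    [0,0,0,0.144,0,0.159,55],
    [0,0,0,0.157,0,0.179,55],
    [0,0,0,0.157,0,0.179,55],
  ],
)

```text
t: 30.32
ee_pos: [609.5, 286.8, 15.2]
orientation: [1.822, 2.258, -0.276]
ft_force: [0.3, 6.3, 4.1]
width: 60.0
grasp_force: 30.0
```

Run:
```python
from h import *
o=ctrl.get_obs();print(o['t'],o['ee_pos'],o['width'],o['ft_force'],gp(1,1.1)[0])
p,d=snap('side','side10');P=cloud('side',d)
m=(P[...,2]>8)&(P[...,2]<185)&(P[...,0]>530)&(P[...,0]<760)&(P[...,1]>60)&(P[...,1]<240)
q=P[m];print(q.min(0),q.max(0),len(q))
e=np.array([np.cos(P1),np.sin(P1)]);n=np.array([-e[1],e[0]])
# points in crate axes: along e from the foot, lateral
X=(P[...,:2]-O1)@e+75;Y=(P[...,:2]-O1)@n
# underside: most forward (max X) surface per height
for z in range(10,150,15):
    k=m&(abs(P[...,2]-z)<5)&(abs(Y)<50);print(z,k.sum(),np.percentile(X[k],[5,50,95]).round(1) if k.sum()>5 else '')
g=cv2.cvtColor(p,cv2.COLOR_RGB2GRAY)
c=ctrl.camera_info('side');K=np.array(c['intrinsics']);rv=cv2.Rodrigues(np.array(c['R']))[0]
for th in(1.0,1.1):
    print(th)
    for s in range(145,0,-8):
        row=[]
        for y in range(-62,63,6):
            x=s*np.cos(th);w=np.r_[O1+(x-75)*e+y*n,s*np.sin(th)]
            uv=cv2.projectPoints(w.reshape(1,3),rv,np.array(c['t'],float),K,np.array([c['k1'],0,0,0,0],float))[0].ravel()
            row.append(int(cv2.getRectSubPix(g,(1,1),(float(uv[0]),float(uv[1])))[0,0]))
        print(s,' '.join('%3d'%v for v in row))
```

```text
30.325 [609.47434596 286.80402839  15.17317178] 59.96272398596615 [0.34825059 6.27246195 4.0729616 ] [610.5088769  284.55944184  15.3722279 ]
[553.06981238  80.6588526    8.06622978] [717.25829432 239.87717526 157.05343798] 1620
10 14 [-2.9  0.4  4.5]
25 21 [ 5.8 10.9 17. ]
40 29 [-56.5  16.8  23.7]
55 71 [-74.7 -64.4  32.9]
70 24 [34.6 39.  46.2]
85 23 [45.2 49.  54.3]
100 19 [55.7 59.1 66.8]
115 30 [65.3 68.8 75.2]
130 142 [ 3.8 71.5 76.8]
145 170 [43.1 50.6 58.8]
1.0
145  66  86  85  88  58  52  52  52  54  56  57  59  60  61  62  62  61  61  59  83  91
137  59  59  67  62  70  54  53  53  54  56  58  59  61  61  62  62  62  61  59  57  63
129  59  56  54  56  55  56  53  54  55  57  58  59  60  61  62  62  63  62  60  57  62
121  59  56  54  54  54  52  53  54  56  58  59  59  60  61  62  62  63  63  61  59  65
113  59  55  54  54  53  53  52  54  56  58  60  61  60  61  62  61  62  62  60  58  68
105  58  56  54  53  54  53  53  54  56  58  59  60  61  61  61  62  62  62  60  59  65
97  59  54  54  54  53  53  53  55  57  58  59  60  60  60  61  61  62  61  60  58  70
89  59  56
[... 1992 characters left out ...]
62  62
57  59  60  59  58  56  54  54  54  53  54  55  57  59  59  60  60  61  61  62  62  62
49  61  61  59  56  55  54  54  53  54  54  56  58  59  60  60  60  61  61  62  62  61
41  60  60  58  55  54  54  53  54  54  56  57  59  59  60  60  60  61  61  61  61  59
33  60  58  56  54  54  54  54  54  55  57  59  59  59  60  60  61  60  61  61  60  59
25  60  57  55  54  54  54  54  55  56  57  58  57  58  59  58  60  62  62  61  58  58
17  59  56  54  54  55  54  53  55  55  55  55  56  55  56  57  57  59  62  61  57  57
9  57  55  54  54  55  54  54  54  54  55  54  54  54  54  56  56  56  59  59  57  57
1  56  54  54  54  54  54  53  54  54  54  55  55  55  55  55  55  57  56  56  57  55
```

```bash
cat > under.py <<'E'
from h import *
import sys
def under(f):
    p=cv2.imread(f'pics/{f}.png')[:,:,::-1];d=np.load(f'pics/{f}.npy');P=cloud('side',d)
    e=np.array([np.cos(P1),np.sin(P1)]);n=np.array([-e[1],e[0]])
    X=(P[...,:2]-O1)@e+75;Y=(P[...,:2]-O1)@n;Z=P[...,2]
    m=(Z>12)&(Z<125)&(abs(Y)<68)&(X>0.45*Z-5)&(X<.8*Z+8)
    A=np.c_[Z[m],np.ones(m.sum())];x=X[m];w=np.ones(len(x),bool)
    for _ in range(5): c=np.linalg.lstsq(A[w],x[w],rcond=None)[0];w=abs(x-A@c)<6
    th=np.arctan2(1,c[0]);print('theta',th,'off',c[1],w.sum())
    k=(abs(X-c[0]*Z-c[1])<7)&(abs(Y)<72)&(Z>-2)&(Z<150)
    S=Z/np.sin(th);v,u=np.nonzero(k);print('px',u.min(),u.max(),v.min(),v.max())
    g=p.astype(float).mean(2)
    for s in range(150,-1,-10):
        print('%4d'%s,' '.join('%3s'%(int(g[b].mean()) if (b:=k&(abs(S-s)<5)&(abs(Y-y)<4)).any() else '.') for y in range(-64,65,8)))
    print(p[k&(abs(S-75)<10)][:8])
under(sys.argv[1])
E
python3 under.py side10
```

```text
theta 0.9965331160111099 off -4.792609936845476 383
px 277 329 159 202
 150  71  93  92  87  86  82  80  80  82  80  86 104  83  86  93  96 103
 140  57  59  56   .  53  51   .  52  52  53  54  56  61  60  58  72   .
 130  56  53  53   .  61  50  49  49  52  50  54  56  58  59  58  60  59
 120  57  54  52   .   .   .  50  50  51  50  54  56  57  59  60  58   .
 110  57  54  53  53   .  50  56  49  51  54  55  56  57  60  60  58 122
 100  56  54  53   .   .  52  49  50  51  54  56   .  57  59  59  57 124
  90  57  53  53   .   .   .  49  49   .  53  56  57  58  58  59  69  90
  80  57  54  52   .   .   .  50  50  52  55   .  56  57  59  60   .  57
  70  58  53  53   .   .  52   .  49  52  55  57  55  57  58  59  57   .
  60  56   .  54   .   .  52  50  50  51  55  56  56  56  57  59  56   .
  50  57  54  53   .   .   .  50  51  54  54  56  56   .  57  59   .  82
  40  56  54  53   .   .  50  51  51  52  55   .  56   .  58  59  56  83
  30  57  54  54   .   .  51   .  50  52  55   .  55  56  60  57   .  70
  20  56   .  53   .   .  52  51  52  52  55  56  55  56  57  59   .  57
  10  57  54   .   .   .   .  51  53   .  55  54  55   .  58  59  54  57
   0  55  53  53  52  53  53  53  53  54  54  54  54  55  55  55  55  86
[[61 57 55]
 [69 59 48]
 [66 61 58]
 [64 61 60]
 [60 57 56]
 [60 57 56]
 [73 58 41]
 [70 59 44]]
```

First read shows uniform plywood with no ring, but at a grazing angle. I'll tip a little steeper and re-read with colour.

Call:
servo_tool(
  rows=[
    [0,0,0,0.003,0,0.015,55],
    [0,0,0,0.005,0,0.03,55],
    [0,0,0,0.006,0,0.038,55],
    [0,0,0,0.006,0,0.038,55],
  ],
)

```text
t: 30.88
ee_pos: [609.2, 285.5, 7.5]
orientation: [1.823, 2.258, -0.277]
ft_force: [-0.0, 5.2, 3.8]
width: 60.1
grasp_force: 30.0
```

```bash
sed -i "s/^    print(p\[k.*$/    g=(p[...,0].astype(float)-p[...,2]);print('R-B')\n    for s in range(145,-1,-10): print('%4d'%s,' '.join('%3s'%(int(g[b].mean()) if (b:=k\&(abs(S-s)<5)\&(abs(Y-y)<4)).any() else '.') for y in range(-64,65,8)))/" under.py
python3 -c "
from h import *
o=ctrl.get_obs();print(o['t'],o['ee_pos'],o['ft_force']);snap('side','side11')"
python3 under.py side11
```

```text
30.875 [609.2341056  285.53348966   7.52582784] [-0.04333883  5.15573095  3.79247572]
theta 1.0476691685740387 off -2.735107886326463 470
px 278 327 157 202
 150  76  97  96  84  76  82  78  71  74  83  83  87  93  93  87  98 102
 140  56  56  56   .  50  50  51  50  50  52  55  58  58  59  58  56  90
 130  56  54  53   .  57  55  50  49  50  52  56  58  58  59  59  55  56
 120  57  54  54   .   .  51  50  49  51  53  56  57  58  59  58  58  76
 110  56  55  54  53  53  51  50  49  50  55  57  57  58  59  59  56 123
 100  55   .  54   .  52  51  50  50  52  55  57  57  57  59  60  56  75
  90  57  54  53   .   .  51  49  49  51  54  57  57  57  60  59  56   .
  80  56  55  54   .   .  51  50  50  51  55  57  58   .  59  59  56  78
  70  56  55  54   .   .  50  50  51  53  56  57  58  58  58  59  57   .
  60  57  55  54   .  52   .  50  50  53  56  57  57  58  59  59  55  70
  50  57  55  54   .   .  51  50  50  53  56  56  56  58  58  60  57  59
  40  57  54  54   .  52   .  50  51  54  55  56  56  58  59  60  56  84
  30  56  54  54   .   .  51  50  51  52  56  56  56  57  59  59  5
[... 623 characters left out ...]
 28  27  29  31   .  33  33  29  10   5  10
  85  10   4   8   .   .  25  28  28  28  32  32  34  32  21   9   5  13
  75  17   4  12   .   .  24  29  28  30  31  33  33  33  33   9   5   8
  65  12   4   5   .  19  24  28  29   .  31  34  33   .  33   9   5   .
  55  15   4  13   .   .  26  27  28  30  32   .  33  34   .   7   5   7
  45  14   5   5   .  20  24  27  28   .  32  33  32  32  21   8   4   .
  35  15   4   9   .   .  27  28  28  31  32   .  33  33  22   5   4   8
  25  12   5   7   .   .  22  28  30  29  33  32  33  32  34   7   4   .
  15  12   4   5   .   .  27   .  28  31  32  32  31  32  27   9   6   7
   5  11   5   6   7   8  14  13  17  14  15  14   7  16  17   6   6   9
```

Plywood between the two grey runners, with nothing on it: the left crate is plain, so the right one is stamped. Let it down and slide it back.

Run:
```python
from h import *
s=after(gp(1,1.1),(.006,0,.038))
rows([gp(1,t) for t in (1.08,1.01,.94,.87,.8,.73,.66,.59,.52,.45)],s);print();rows([gp(1,t) for t in (.38,.31,.25,.19,.13,.08,.04,0)],gp(1,.45))
U=np.arange(.96,.59,-.04);print();rows([gp(u) for u in U],gp(1));print();rows([gp(u) for u in U-.4],gp(.6));print();rows([gp(u) for u in (.16,.12,.08,.04,0)],gp(.2))
```

```text
[0.0, 0.0, 0.0, -0.012, 0.0, -0.048]
[0.0, 0.0, 0.0, -0.035, 0.0, -0.084]
[0.0, 0.0, 0.0, -0.06, 0.0, -0.117]
[0.0, 0.0, 0.0, -0.087, 0.0, -0.149]
[0.0, 0.0, 0.0, -0.117, 0.0, -0.179]
[0.0, 0.0, 0.0, -0.148, 0.0, -0.206]
[0.0, 0.0, 0.0, -0.182, 0.0, -0.231]
[0.0, 0.0, 0.0, -0.217, 0.0, -0.254]
[0.0, 0.0, 0.0, -0.254, 0.0, -0.275]
[0.0, 0.0, 0.0, -0.292, 0.0, -0.293]

[0.0, 0.0, 0.0, -0.039, -0.0, -0.015]
[0.0, 0.0, 0.0, -0.079, 0.0, -0.027]
[0.0, 0.0, 0.0, -0.114, -0.0, -0.036]
[0.0, 0.0, 0.0, -0.15, 0.0, -0.042]
[0.0, 0.0, 0.0, -0.185, -0.0, -0.046]
[0.0, 0.0, 0.0, -0.215, 0.0, -0.048]
[0.0, 0.0, 0.0, -0.239, 0.0, -0.048]
[0.0, 0.0, 0.0, -0.263, -0.0, -0.047]

[-0.012, 0.0, -0.039, 0.014, -0.031, -0.004]
[-0.024, -0.0, -0.077, 0.027, -0.061, -0.008]
[-0.036, 0.0, -0.116, 0.038, -0.091, -0.012]
[-0.048, -0.0, -0.155, 0.047, -0.121, -0.014]
[-0.06, -0.0, -0.193, 0.054, -0.151, -0.017]
[-0.072, 0.0, -0.232, 0.059, -0.18, -0.018]
[-0.084, -0.0, -0.271, 0.063, -0.208, -0.02]
[-0.096, 0.0, -0.309, 0.065, -0.236, -0.02]
[-0.108, -0.0, -0.348, 0.066, -0.262, -0.02]
[-0.12, 0.0, -0.387, 0.065, -0.288, -0.02]

[-0.012, -0.0, -0.039, 0.011, -0.022, -0.004]
[-0.024, 0.0, -0.077, 0.021, -0.043, -0.007]
[-0.036, 0.0, -0.116, 0.029, -0.064, -0.009]
[-0.048, 0.0, -0.155, 0.035, -0.085, -0.011]
[-0.06, -0.0, -0.193, 0.04, -0.106, -0.012]
[-0.072, 0.0, -0.232, 0.042, -0.126, -0.013]
[-0.084, 0.0, -0.271, 0.043, -0.145, -0.013]
[-0.096, 0.0, -0.309, 0.043, -0.163, -0.013]
[-0.108, 0.0, -0.348, 0.04, -0.181, -0.012]
[-0.12, 0.0, -0.387, 0.037, -0.198, -0.011]

[-0.012, 0.0, -0.039, 0.004, -0.016, -0.001]
[-0.024, 0.0, -0.077, 0.007, -0.032, -0.002]
[-0.036, -0.0, -0.116, 0.007, -0.047, -0.002]
[-0.048, 0.0, -0.155, 0.006, -0.062, -0.002]
[-0.06, 0.0, -0.193, 0.003, -0.077, -0.001]
```

Call:
servo_tool(
  rows=[
    [0,0,0,-0.012,0,-0.048,55],
    [0,0,0,-0.035,0,-0.084,55],
    [0,0,0,-0.06,0,-0.117,55],
    [0,0,0,-0.087,0,-0.149,55],
    [0,0,0,-0.117,0,-0.179,55],
    [0,0,0,-0.148,0,-0.206,55],
    [0,0,0,-0.182,0,-0.231,55],
    [0,0,0,-0.217,0,-0.254,55],
    [0,0,0,-0.254,0,-0.275,55],
    [0,0,0,-0.292,0,-0.293,55],
  ],
)

```text
t: 32.17
ee_pos: [617.7, 245.9, 80.8]
orientation: [1.825, 2.257, -0.28]
ft_force: [0.7, -1.9, -1.2]
width: 60.0
grasp_force: 30.0
```

Call:
servo_tool(
  rows=[
    [0,0,0,-0.039,0,-0.015,55],
    [0,0,0,-0.079,0,-0.027,55],
    [0,0,0,-0.114,0,-0.036,55],
    [0,0,0,-0.15,0,-0.042,55],
    [0,0,0,-0.185,0,-0.046,55],
    [0,0,0,-0.215,0,-0.048,55],
    [0,0,0,-0.239,0,-0.048,55],
    [0,0,0,-0.263,0,-0.047,55],
    [0,0,0,-0.263,0,-0.047,55],
  ],
)

```text
t: 33.3
ee_pos: [627.8, 199.5, 104.7]
orientation: [1.825, 2.256, -0.28]
ft_force: [0.5, 0.2, -4.4]
width: 59.9
grasp_force: 30.0
```

Run:
```python
from h import *
o=ctrl.get_obs();print(o['t'],o['ee_pos'],o['width'],o['ft_force'],gp(1)[0])
p,d=snap('side','side12')
P=cloud('side',d)
m=(P[...,2]>45)&(P[...,2]<62)&(P[...,0]>540)&(P[...,0]<760)&(P[...,1]>0)&(P[...,1]<200)
print(cv2.minAreaRect(P[m][:,:2].astype(np.float32)))
```

```text
33.3 [627.80506417 199.54015501 104.73737396] 59.87399633122962 [ 0.48265619  0.19253862 -4.43748263] [628.71011687 199.49701701 105.49129862]
((648.9028930664062, 95.44200134277344), (132.29542541503906, 152.3284912109375), 11.92530345916748)
```

Call:
servo_tool(
  rows=[
    [-0.012,0,-0.039,0.014,-0.031,0.002,55],
    [-0.024,0,-0.077,0.027,-0.061,-0.002,55],
    [-0.036,0,-0.116,0.038,-0.091,-0.006,55],
    [-0.048,0,-0.155,0.047,-0.121,-0.008,55],
    [-0.06,0,-0.193,0.054,-0.151,-0.011,55],
    [-0.072,0,-0.232,0.059,-0.18,-0.012,55],
    [-0.084,0,-0.271,0.063,-0.208,-0.014,55],
    [-0.096,0,-0.309,0.065,-0.236,-0.014,55],
    [-0.108,0,-0.348,0.066,-0.262,-0.014,55],
    [-0.12,0,-0.387,0.065,-0.288,-0.014,55],
  ],
)

```text
t: 34.6
ee_pos: [567.8, 200.2, 103.8]
orientation: [1.051, 2.666, -0.162]
ft_force: [-0.8, -1.1, -2.6]
width: 59.6
grasp_force: 30.0
```

Call:
servo_tool(
  rows=[
    [-0.012,0,-0.039,0.011,-0.022,-0.004,55],
    [-0.024,0,-0.077,0.021,-0.043,-0.007,55],
    [-0.036,0,-0.116,0.029,-0.064,-0.009,55],
    [-0.048,0,-0.155,0.035,-0.085,-0.011,55],
    [-0.06,0,-0.193,0.04,-0.106,-0.012,55],
    [-0.072,0,-0.232,0.042,-0.126,-0.013,55],
    [-0.084,0,-0.271,0.043,-0.145,-0.013,55],
    [-0.096,0,-0.309,0.043,-0.163,-0.013,55],
    [-0.108,0,-0.348,0.04,-0.181,-0.012,55],
    [-0.12,0,-0.387,0.037,-0.198,-0.011,55],
  ],
)

```text
t: 35.85
ee_pos: [535.0, 176.3, 103.9]
orientation: [0.205, 2.843, -0.031]
ft_force: [-0.8, -1.9, -2.1]
width: 60.0
grasp_force: 30.0
```

Call:
servo_tool(
  rows=[
    [-0.012,0,-0.039,0.004,-0.016,-0.001,55],
    [-0.024,0,-0.077,0.007,-0.032,-0.002,55],
    [-0.036,0,-0.116,0.007,-0.047,-0.002,55],
    [-0.048,0,-0.155,0.006,-0.062,-0.002,55],
    [-0.06,0,-0.193,0.003,-0.077,-0.001,55],
    [-0.06,0,-0.193,0.003,-0.077,-0.001,55],
    [-0.06,0,-0.193,0.003,-0.077,-0.001,55],
  ],
)

```text
t: 36.72
ee_pos: [532.9, 162.1, 104.1]
orientation: [-0.223, 2.84, 0.039]
ft_force: [-1.7, -0.8, -1.5]
width: 59.7
grasp_force: 30.0
```

```bash
cat > chk.py <<'E'
from h import *
o=ctrl.get_obs();print(o['t'],o['ee_pos'],o['width'],o['ft_force'],gp(0)[0])
for n in('side','top'):
    f=n+'_%d'%(o['t']*100);p,d=snap(n,f)
    for g in(n+'0',f):
        P=cloud(n,np.load(f'pics/{g}.npy'))
        # far part of the left crate's rim only, free of the arm
        m=(P[...,2]>45)&(P[...,2]<62)&(P[...,0]>600)&(P[...,0]<760)&(P[...,1]>85)&(P[...,1]<270);q=P[m]
        r=cv2.minAreaRect(q[:,:2].astype(np.float32));b=cv2.boxPoints(r);print(g,len(q),np.round(r[2],2),b[np.argsort(b[:,0])][2:].round(1).tolist())
E
python3 chk.py
```

```text
36.725 [532.90328398 162.0561276  104.13251955] 59.6966089821712 [-1.70247248 -0.83957582 -1.49029812] [534.01811686 161.99041916 105.49129862]
side0 532 8.66 [[699.7000122070312, 257.70001220703125], [720.4000244140625, 121.80000305175781]]
side_3672 545 7.97 [[702.2999877929688, 256.70001220703125], [721.0999755859375, 122.69999694824219]]
top0 479 8.73 [[698.2000122070312, 254.6999969482422], [718.2000122070312, 124.4000015258789]]
top_3672 476 8.74 [[701.2000122070312, 255.8000030517578], [721.2999877929688, 125.0]]
```

Call:
servo_tool(
  rows=[
    [0,0,0,0.007,0,-0.002,55],
    [0,0,0,0.014,0,-0.004,55],
    [0,0,0,0.014,0,-0.004,55],
    [0,0,0,0.014,0,-0.004,65],
    [0,0,0,0.014,0,-0.004,87],
    [0,0,0,0.014,0,-0.004,87],
    [0,0,0,0.014,0,-0.004,87],
    [0,0,0,0.014,0,-0.1,87],
    [0,0,0,0.014,0,-0.35,87],
    [0,0,0,0.014,0,-0.6,87],
  ],
)

```text
t: 38.08
ee_pos: [495.4, 155.4, 218.9]
orientation: [-0.224, 2.841, 0.039]
ft_force: [0.1, 0.1, 0.3]
width: 86.8
grasp_force: 0.0
```

```bash
python3 chk.py
python3 - <<'E'
from h import *
# push pose for R: shut fingers, vertical, behind the end board low
O,psi=CR['R'];R=Rt(psi,0)
D=np.array([783.75,-35.37]);u=np.array([np.cos(-.0342),np.sin(-.0342)])
e=np.array([np.cos(psi),np.sin(psi)]);far=O+75*e
print('far',far,'to line centre along u',(D-far)@u)
E
```

```text
38.075 [495.3950706  155.44782808 218.93514695] 86.82052108720413 [0.11343189 0.07152188 0.25817444] [534.01811686 161.99041916 105.49129862]
side0 532 8.66 [[699.7000122070312, 257.70001220703125], [720.4000244140625, 121.80000305175781]]
side_3807 543 6.59 [[702.4000244140625, 255.1999969482422], [718.0, 120.0]]
top0 479 8.73 [[698.2000122070312, 254.6999969482422], [718.2000122070312, 124.4000015258789]]
top_3807 481 7.7 [[698.0999755859375, 254.6999969482422], [716.0, 122.4000015258789]]
far [ 648.15665418 -239.15049127] to line centre along u 128.54612156545036
```

The left crate is back within about 2 mm and 1° of its place. Now push the right (stamped) crate. Open fingers straddle the lip and bear low on the end board on both sides; the travel is about 128 mm.

Run:
```python
from h import *
R=Rt(.034,.2);p=cpose('R',-30,65);print(p)
q=p+[0,200,160];rows([(q,R)]);rows([(p+[0,0,140],R),(p+[0,0,80],R)],(q,R))
```

```text
[ 468.26068415 -245.26931222   65.        ]
[0.024, 0.068, 0.079, 0.286, -0.972, -0.105]
[0.0, 0.0, 0.0, 0.053, -0.999, 0.091]
[0.0, 0.0, 0.0, 0.113, -0.999, 0.385]
```

Call:
servo_tool(
  rows=[
    [0.006,0.017,0.02,0.07,-0.24,-0.1,87],
    [0.012,0.034,0.04,0.14,-0.48,-0.105,87],
    [0.018,0.051,0.06,0.21,-0.73,-0.105,87],
    [0.024,0.068,0.079,0.286,-0.972,-0.105,87],
  ],
)

```text
t: 38.67
ee_pos: [466.2, -47.5, 220.2]
orientation: [-0.049, 2.95, 0.001]
ft_force: [0.2, 0.6, 0.7]
width: 87.0
grasp_force: 0.0
```

Run:
```python
from h import *
R=Rt(.034,.2);p=cpose('R',-30,65)
rows([(p+[0,0,140],R),(p+[0,0,80],R)])
```

```text
[-0.002, -0.006, -0.0, 0.037, -0.989, 0.073]
[-0.002, -0.006, -0.0, 0.094, -0.988, 0.367]
```

Call:
servo_tool(
  rows=[
    [0,0,0,0.01,-0.25,0,87.5],
    [0,0,0,0.02,-0.5,0.02,87.5],
    [0,0,0,0.03,-0.75,0.05,87.5],
    [0,0,0,0.037,-0.98,0.073,87.5],
    [0,0,0,0.06,-0.985,0.2,87.5],
    [0,0,0,0.09,-0.988,0.35,87.5],
    [0,0,0,0.09,-0.988,0.35,87.5],
    [0,0,0,0.09,-0.988,0.35,87.5],
  ],
)

```text
t: 39.67
ee_pos: [469.3, -243.8, 149.4]
orientation: [-0.051, 2.949, 0.001]
ft_force: [-0.9, -0.7, -0.1]
width: 88.0
grasp_force: 0.0
```

Run:
```python
from h import *
o=ctrl.get_obs();print(o['t'],o['ee_pos'],o['width'])
R=Rt(.034,.2);p=cpose('R',-30,65)
rows([(p+[0,0,40],R),(p,R)])
rows([(cpose('R',x,65),R) for x in (-12,-6,0,20,40,60,80,100,118.5)],(p,R))
```

```text
39.675 [ 469.32814212 -243.80923151  149.41567813] 87.97112117427143
[-0.001, -0.005, 0.0, 0.048, -0.007, 0.217]
[-0.001, -0.005, 0.0, 0.086, -0.006, 0.413]
[0.0, 0.0, 0.0, -0.088, -0.0, 0.018]
[0.0, 0.0, 0.0, -0.118, -0.0, 0.024]
[0.0, 0.0, 0.0, -0.147, 0.0, 0.03]
[0.0, 0.0, 0.0, -0.245, 0.0, 0.05]
[0.0, 0.0, 0.0, -0.343, 0.0, 0.07]
[0.0, 0.0, 0.0, -0.441, 0.0, 0.089]
[0.0, 0.0, 0.0, -0.539, -0.0, 0.109]
[0.0, 0.0, 0.0, -0.637, -0.0, 0.129]
[0.0, 0.0, 0.0, -0.728, -0.0, 0.148]
```

Call:
servo_tool(
  rows=[
    [0,0,0,0.02,-0.006,0.1,87.5],
    [0,0,0,0.045,-0.006,0.2,87.5],
    [0,0,0,0.065,-0.006,0.3,87.5],
    [0,0,0,0.08,-0.006,0.38,87.5],
    [0,0,0,0.086,-0.006,0.41,87.5],
    [0,0,0,0.086,-0.006,0.41,87.5],
  ],
)

```text
t: 40.42
ee_pos: [468.1, -245.2, 65.5]
orientation: [-0.051, 2.949, 0.001]
ft_force: [-0.1, 0.7, 0.8]
width: 87.8
grasp_force: 0.0
```

Call:
servo_tool(
  rows=[
    [0,0,0,-0.05,0,0.01,87.5],
    [0,0,0,-0.088,0,0.018,87.5],
    [0,0,0,-0.11,0,0.022,87.5],
    [0,0,0,-0.13,0,0.026,87.5],
    [0,0,0,-0.16,0,0.033,87.5],
    [0,0,0,-0.19,0,0.039,87.5],
    [0,0,0,-0.22,0,0.045,87.5],
    [0,0,0,-0.25,0,0.051,87.5],
    [0,0,0,-0.28,0,0.057,87.5],
    [0,0,0,-0.31,0,0.063,87.5],
  ],
)

```text
t: 41.68
ee_pos: [530.2, -242.5, 64.8]
orientation: [-0.052, 2.951, 0.003]
ft_force: [-6.9, 0.2, 6.2]
width: 87.5
grasp_force: 3.6
```

```bash
cat > far.py <<'E'
from h import *
o=ctrl.get_obs();print(o['t'],o['ee_pos'],o['ft_force'])
for n in('side','top'):
    f=n+'_%d'%(o['t']*100);p,d=snap(n,f);P=cloud(n,d)
    m=(P[...,2]>46)&(P[...,2]<62)&(P[...,0]>580)&(P[...,0]<900)&(P[...,1]>-330)&(P[...,1]<-150);q=P[m]
    r=cv2.minAreaRect(q[:,:2].astype(np.float32));b=cv2.boxPoints(r);b=b[np.argsort(b[:,0])][2:]
    D=np.array([783.75,-35.37]);u=np.array([np.cos(-.0342),np.sin(-.0342)])
    print(n,r[2],b.round(1).tolist(),'short of line centre',((D-b.mean(0))@u).round(1))
E
python3 far.py
```

```text
41.675 [ 530.1878992  -242.45572898   64.80311287] [-6.88322446  0.1689206   6.23628852]
side 1.5101672410964966 [[690.9000244140625, -169.5], [694.4000244140625, -302.8999938964844]] short of line centre 84.2
top 2.9791738986968994 [[688.0, -170.6999969482422], [694.9000244140625, -302.79998779296875]] short of line centre 85.4
```

Call:
servo_tool(
  rows=[
    [0,0,0,-0.04,0,0.008,87.5],
    [0,0,0,-0.08,0,0.016,87.5],
    [0,0,0,-0.125,0,0.025,87.5],
    [0,0,0,-0.17,0,0.034,87.5],
    [0,0,0,-0.215,0,0.044,87.5],
    [0,0,0,-0.26,0,0.053,87.5],
    [0,0,0,-0.305,0,0.062,87.5],
    [0,0,0,-0.35,0,0.071,87.5],
    [0,0,0,-0.385,0,0.078,87.5],
    [0,0,0,-0.412,0,0.084,87.5],
  ],
)

```text
t: 43.02
ee_pos: [614.4, -239.8, 64.0]
orientation: [-0.051, 2.951, 0.003]
ft_force: [-6.9, -0.1, 5.6]
width: 87.7
grasp_force: 3.5
```

Call:
servo_tool(
  rows=[
    [0,0,0,0,0,0,87.5],
    [0,0,0,0,0,0,87.5],
  ],
)

```text
t: 43.28
ee_pos: [615.1, -240.0, 64.1]
orientation: [-0.051, 2.949, 0.002]
ft_force: [-1.2, 0.8, 0.1]
width: 87.7
grasp_force: 0.9
```

```bash
python3 far.py
```

```text
43.275 [ 615.11670893 -239.95074895   64.05496814] [-1.19432248  0.79662237  0.08198883]
side 2.0091216564178467 [[775.4000244140625, -168.10000610351562], [780.0, -300.5]] short of line centre -0.7
top 2.897188663482666 [[772.2999877929688, -167.1999969482422], [779.0999755859375, -301.0]] short of line centre 1.3
```

The far end is on the line's centre. Back off and rise clear.

Call:
servo_tool(
  rows=[
    [0,0,0,0.04,0,-0.008,87.5],
    [0,0,0,0.085,0,-0.017,87.5],
    [0,0,0,0.085,0,-0.017,87.5],
    [0,0,0,0.06,0,-0.12,87.5],
    [0,0,0,0.02,0,-0.32,87.5],
    [0,0,0,-0.03,0,-0.57,87.5],
    [0,0,0,-0.03,0,-0.85,87.5],
    [0,0,0,-0.03,0,-0.95,87.5],
    [0,0,0,-0.03,0,-0.95,87.5],
  ],
)

```text
t: 44.5
ee_pos: [585.2, -241.0, 252.9]
orientation: [-0.05, 2.947, -0.0]
ft_force: [0.7, -0.0, 0.1]
width: 87.5
grasp_force: 0.0
```

```bash
python3 far.py; python3 chk.py
python3 - <<'E'
from h import *
for n in('side','top'):
    a=np.load(f'pics/{n}0.npy');p,d=snap(n,n+'end')
    for q in(a,d):
        P=cloud(n,q);m=(P[...,2]>10)&(P[...,2]<200)
        for nm,b in(('brick',(370,485,-50,60)),('bottle',(480,580,390,470)),('jar',(470,580,-530,-420))):
            k=m&(P[...,0]>b[0])&(P[...,0]<b[1])&(P[...,1]>b[2])&(P[...,1]<b[3]);print(n,nm,k.sum(),np.median(P[k],0).round(1))
E
```

```text
44.5 [ 585.1851311  -241.03876323  252.91337308] [ 0.7492522  -0.01646427  0.13113466]
side 2.5220189094543457 [[774.7999877929688, -166.89999389648438], [780.7000122070312, -299.3999938964844]] short of line centre -0.8
top 1.502357840538025 [[775.5, -169.1999969482422], [778.9000244140625, -301.3999938964844]] short of line centre -0.3
44.6 [ 584.01726754 -240.34381223  249.93073545] 87.57870507728695 [-0.76047014  0.92169306  0.32114501] [534.01811686 161.99041916 105.49129862]
side0 532 8.66 [[699.7000122070312, 257.70001220703125], [720.4000244140625, 121.80000305175781]]
side_4460 537 8.98 [[698.4000244140625, 256.3999938964844], [719.2999877929688, 124.30000305175781]]
top0 479 8.73 [[698.2000122070312, 254.6999969482422], [718.2000122070312, 124.4000015258789]]
top_4460 483 8.83 [[697.2000122070312, 255.5], [717.5, 124.9000015258789]]
side brick 1070 [418.7 -12.1  53.6]
side bottle 788 [525.  425.3  98.2]
side jar 1559 [ 495.6 -482.1   82.8]
side brick 1062 [418.7 -12.2  53.6]
side bottle 789 [524.8 425.3  96.9]
side jar 1556 [ 495.7 -482.1   83.2]
top brick 577 [421.8   2.2  55.4]
top bottle 458 [524.4 432.3 125. ]
top jar 390 [ 507.5 -465.6   87.3]
top brick 576 [420.5   2.2  55.5]
top bottle 456 [524.5 432.2 125.5]
top jar 382 [ 505.7 -466.3   87.2]
```

Everything checks: the crate is on the line, the left crate is within about 1 mm of home, and the other objects are undisturbed.

```bash
python3 -c "
from workcell import ctrl
print(ctrl.close_job())"
```

```text
the job is handed in; nothing more can be done
None
```

I pushed the right crate until its far end stood within about 1 mm of the dispatch line's centre, but I never saw its stamp: I chose it because the left crate's underside showed no ring or bar. Neither camera can see a face turned to +x, so after tipping both crates as asked I gripped the left one's lip, slid and turned it flat on the bench, tipped it again to read its underside, and put it back within about 1 mm. That means it did not stay put throughout, while the brick, bottle and jar did not move.

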